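# Load two espresso boards into the spring-loaded dispenser

### The job

Put the two washed espresso boards away in the leaning spring-loaded dispenser: first the dark board, then the pale one on top of it. Press each board down on the sprung platform (or on the board already there) and slide it all the way back under the two orange lips, so that the lips hold it down when you let go. Leave the other things on the counter standing where they are.

Things in the scene. Friction and masses are not known exactly. Their poses are not given: they have to be found in the camera images.
- dark_board_mid (a point): Dark brown wooden serving board, 110 x 58 x 20 mm (x long, y across, z thick), about 100 g, flat on both faces; the only marks are a shallow round cup spot and a bar on top, either end may lead. It lies flat on the counter. This point is its centre, 10 mm above its underside; its x axis runs along its length. Grip it across its 58 mm width.
- pale_board_mid (a point): Pale wooden serving board, 110 x 58 x 20 mm (x long, y across, z thick), about 100 g, flat on both faces; the only marks are a shallow round cup spot and a bar on top, either end may lead. It lies flat on the counter. This point is its centre, 10 mm above its underside; its x axis runs along its length. Grip it across its 58 mm width.
- seat (a point): Fixed point of the steel dispenser, bolted to the counter and leaning 30 deg towards the robot: midway between the orange lips, in the plane of their undersides, over the centre of a loaded board. z points out along the pile (up, leaning towards the robot), x to the dispenser's back (away and 30 deg upwards), y across. Loaded boards lie along x, centres at z -10 mm (top one) and -30 mm, x 0 to +2 mm.
- load_start (a point): Point 40 mm ahead of the seat (seat x -40 mm, z 0), axes as the seat. To load: hold a board parallel to the platform with its centre here, clear of the lips; press it down along -z until its top is 3 mm below the lips (centre at z -13 mm); slide it 40 to 42 mm along +x to the back wall; let go, and it rises against the lips.
- left_lip (a point): Middle of the underside of one of the two orange lips (the other is its mirror image at -y), axes as the seat: seat x +24 to +58 mm, |y| 22 to 35 mm, z 0 to +4 mm, with an upturned lead-in ahead of it to x +15 mm and z +8 mm. Steel side walls 62 mm apart stand below the lips; their flared lead-in begins at x +16 mm. Ahead of x +15 mm the sides are open for fingers down to z -55 mm.
- back_stop (a point): Middle of the upper part of the back wall's face, seat x +57 mm, z 0; the wall rises to z +5 mm. Axes as the seat. The back end of a loaded board is at or within a few mm of it.
- platform_top (a point): Centre line of the top face of the white sprung platform (143 x 54 mm, seat x -89 to +54 mm); same axes as the seat. Empty, it stands 4 mm below the plane of the lips' undersides; it sinks along the pile axis by at most 50 mm.
- platform (a joint): How far the platform has sunk, in m: 0 empty, about 0.016 with one board loaded, 0.036 with two. Spring push about 4.4 N at 0, growing 220 N/m (8 N with one board, 12 N with two).
- pitcher: Bystander: the steel milk pitcher; leave it. Origin at the centre of its underside.
- cup: Bystander: the white espresso cup; leave it. Origin at the centre of its underside.
- jar: Bystander: the amber jar; leave it. Origin at the centre of its underside.
- tamper: Bystander: the tamper; leave it. Origin at the centre of its underside.
- paper_cup: Bystander: the white takeaway cup; leave it. Origin at the centre of its underside.
- spoon: Bystander: the spoon; leave it. Origin at the centre of its underside.
- brush: Bystander: the brush; leave it. Origin at the centre of its underside.
Things that resemble listed ones, but are neither listed nor needed, are in the scene too. Of the things like the part that bears pale_board_mid, leave any that is pink, purple or turquoise; of the rest the larger one is meant.

How it is judged:
On the way, in this order (a step that is already met when the one before it is completed fails the run):
1. the dark board is held under the lips, alone on the platform, and let go (x of dark_board_mid in the frame of seat between -0.01 and 0.008 m and y of dark_board_mid in the frame of seat between -0.006 and 0.006 m and z of dark_board_mid in the frame of seat between -0.015 and -0.005 m and angle between the x axis of dark_board_mid and the x axis of seat, either way round below 0.12 rad and angle between the z axis of dark_board_mid and the z axis of seat, either way round below 0.12 rad and contact force between the fingers and dark_board below 0.2 N and value of joint platform between 0.012 and 0.021 m), for 0.2 s.
2. the pale board is held under the lips on top of the dark one, and let go (x of pale_board_mid in the frame of seat between -0.01 and 0.008 m and y of pale_board_mid in the frame of seat between -0.006 and 0.006 m and z of pale_board_mid in the frame of seat between -0.015 and -0.005 m and angle between the x axis of each of pale_board_mid, dark_board_mid and the x axis of seat, either way round below 0.12 rad and angle between the z axis of each of pale_board_mid, dark_board_mid and the z axis of seat, either way round below 0.12 rad and x of dark_board_mid in the frame of seat between -0.01 and 0.008 m and y of dark_board_mid in the frame of seat between -0.006 and 0.006 m and z of dark_board_mid in the frame of seat between -0.035 and -0.025 m and contact force between the fingers and dark_board below 0.2 N and contact force between the fingers and pale_board below 0.2 N), for 0.2 s.
At the end, for the whole second after the job is handed in: Both boards released and at rest in the dispenser: pale under the lips (centre 10 mm below them), dark beneath it (30 mm), each within 5 mm in height, 10 mm short to 8 mm past the seat, 6 mm sideways and 0.12 rad; platform sunk 31 to 42 mm; bystanders within 40 mm, standing ones upright to 0.2 rad (all of step 2 and linear speed of each of dark_board, pale_board below 0.02 m/s and angular speed of each of dark_board, pale_board below 0.2 rad/s and value of joint platform between 0.031 and 0.042 m and distance of each of pitcher, cup, jar, tamper, paper_cup, spoon, brush from where it was at the start of the episode below 0.04 m and angle between each of pitcher, cup, jar, tamper, paper_cup's own z axis and vertical below 0.2 rad); the robot touches nothing.
It fails at once if another thing on the counter is shifted by more than 40 mm (distance of any of pitcher, cup, jar, tamper, paper_cup, spoon, brush from where it was at the start of the episode above 0.04 m).
It fails at once if a standing thing is tipped (angle between any of pitcher, cup, jar, tamper, paper_cup's own z axis and vertical above 0.3 rad).
It also fails if it takes over 56 s, if anything falls off the work surface, if the arm or the gripper's body presses on something with over 40 N, if the wrist force passes 120 N, or if a joint passes its speed limit or range.

### The arm

A 6-joint arm with a two-finger parallel gripper is mounted at the origin on the work surface. World frame = base frame: x ahead of the robot, y to its left, z up, the work surface at z = 0. Lengths are in m, angles in rad, forces in N, time in s.
With the tool pointing down it reaches from about 0.35 to 0.975 m from the base axis. Payload 4.9 kg.
Tool frame: the origin (TCP) lies midway between the tips of the shut fingers; the grasp point (between the pads) lies 19 mm behind it; y points along the fingers, z is the direction in which the jaws open and shut, and the axes are right-handed (so a half turn about y gives the same grasp; the last joint's range is limited). The gripper opens to 85 mm and grips with 20 to 120 N. Pads are 22 mm wide; open, the fingers measure 114 mm over their backs; the gripper's body (76 mm by 85 mm) begins 54 mm behind the grasp point. The pads swing forward as they close: fully open they stand 13 mm farther back than shut.
Start: joints at [-1.316, 0.053, 1.613, -0, 1.476, -0.119], TCP at [0.228, -0.582, 0.231] pointing down, gripper open.
Joint ranges: [-3.01, 3.01], [-1.01, 2.22], [0.06, 2.58], [-1.02, 4.17], [0.09, 2.62], [-3.14, 3.14]. Speed limits (rad/s): [2.57, 2.57, 3.14, 3.14, 3.14, 3.14].

### API

Orientations are given as a unit quaternion [w, x, y, z].
In Python, from plant import * gives the robot as it stands.
- The arm moves only by the shell command python3 -m crank 'ROWS'. ROWS is JSON, a list that holds one entry, the list of rows, each a list of 5 numbers: the gripper command: -1 is shut, 1 is fully open, values between are in proportion, then the shift along the tool's x, y, z in cm, then the turn about the tool's y in degrees. In form: [[[jaw, dx, dy, dz, twist], ...]]. A call has 1 to 8 rows; each row shifts and turns the commanded pose from where the row before left it, along the tool's axes as they then stand; what a row does not reach is not made up. A row lasts 1/8 s, in which the tool goes at most 62.5 mm and 10.7 degrees, less where a joint would pass 70% of its speed; a pose out of reach is approached as far as the arm can. A call with a gripper value outside its range is refused whole. The fingers move at their own pace and stop on an object; the grip force is fixed at half the most. Time passes only in rows, so rows that do not move let the fingers close. It gives the time, the measured TCP pose, the force and the opening at its end, in the units of the state.
- state(): the state, without advancing time (a new reading comes with each control period).
- grab_frame(name): name is "scene" or "top" or "wrist"; returns a dict with "frame" (480x640x3 uint8, red, green, blue), "fx", "fy", "cx", "cy" (pixels), "D" ([k1, k2, p1, p2, k3] as OpenCV has them; the pictures are not rectified), "pose" (4x4, takes a point from camera to world coordinates). Camera axes: x right, y up, looking along -z (the intrinsics and any distortion apply to the point x, -y, -z); pixel columns grow to the right and rows downward; lengths in m; the calibration is good to about 2 mm. A picture is of the moment at which its call begins. There is no depth.
- job_done(): hands the job in, once; it reports no verdict.
The state is a dict: "time": time; "joint_pos": joint angles; "joint_vel": joint speeds; "joint_efforts": joint torques, N m; "tool_pos": TCP position; "tool_rot": TCP orientation; "contact_force": force on the tool from outside, world axes, zero at the start; "ft_torque": the same for the moment, N m; "gripper_width": opening from 0.0 (shut) to 1.0 (fully open).
Only numpy, scipy, OpenCV 4.12 (cv2) and the standard library are available. Lean on these libraries where they do the work, as an engineer would, in place of code of your own. Each camera call takes 0.05 s, during which the arm holds its last target.

## Working session

There is one attempt and no reset: what is moved stays moved. The work goes in short steps, Python scripts to look and compute and a shell command to move; the robot and the scene stay as the last step left them, time stands still between calls to the robot, and variables do not carry over. Pictures are saved under pics/ and viewed, and the job is handed in when it is done.

```bash
ls; mkdir -p pics
python3 - <<'E'
from plant import *
import cv2,numpy as np
print(state())
for n in ["scene","top","wrist"]:
    f=grab_frame(n); cv2.imwrite(f"pics/{n}0.png",f["frame"][:,:,::-1]); print(n,f["fx"],f["fy"],f["cx"],f["cy"],f["D"]); print(np.round(f["pose"],4))
E
```

```text
pics
{'time': 0.0, 'joint_pos': array([-1.31595625e+00,  5.33549293e-02,  1.61429959e+00, -2.08530795e-05,
        1.47598285e+00, -1.19014475e-01]), 'joint_vel': array([ 2.71577624e-04, -7.07605232e-04, -2.11878773e-05, -3.40240513e-04,
        1.42007499e-03, -4.12280997e-04]), 'joint_efforts': array([-1.97227644e-03, -3.93690920e+01, -3.70177567e+01, -2.26844750e-04,
        7.15666582e-03, -1.56258375e-05]), 'tool_pos': array([ 0.22808279, -0.5812288 ,  0.23006087]), 'tool_rot': array([ 0.13135338, -0.13146614,  0.69550917, -0.69406767]), 'contact_force': array([ 0.03204342, -0.69036199,  0.16618687]), 'ft_torque': array([0.02902842, 0.00951614, 0.03009836]), 'gripper_width': 1.0018916033313083}
scene 551.0275858223259 551.0275858223259 321.75974557828215 228.98641308504077 [-0.02472025  0.          0.          0.          0.        ]
[[-0.8863 -0.2884  0.3624  0.9926]
 [ 0.4631 -0.5378  0.7045  0.8933]
 [-0.0083  0.7922  0.6102  0.8773]
 [ 0.      0.      0.      1.    ]]
top 506.4245480959088 506.4245480959088 326.7387596405861 235.28342633395536 [0.04262455 0.         0.         0.         0.        ]
[[ 0.0046  0.978  -0.2084  0.2215]
 [-1.      0.0058  0.005   0.0042]
 [ 0.006   0.2084  0.978   1.4949]
 [ 0.      0.      0.      1.    ]]
wrist 361.8840279759976 361.8840279759976 324.2134007123615 234.6219778525099 [-0.01794065  0.          0.          0.          0.        ]
[[ 0.3652  0.8944  0.2583  0.2937]
 [-0.9309  0.3514  0.0991 -0.5556]
 [-0.0021 -0.2766  0.961   0.3726]
 [ 0.      0.      0.      1.    ]]
```

View pics/scene0.png

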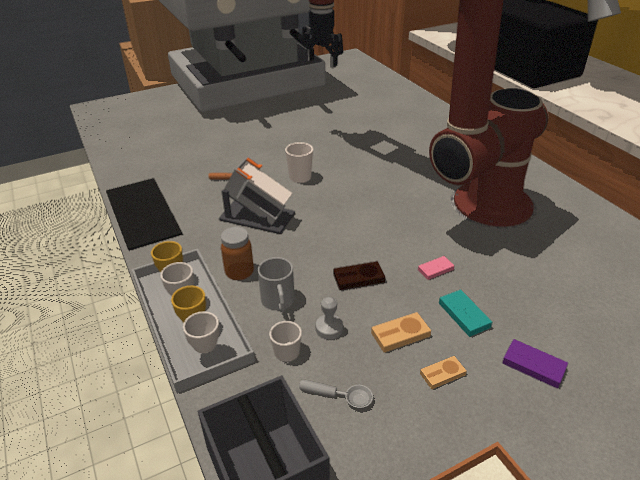

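View pics/top0.png

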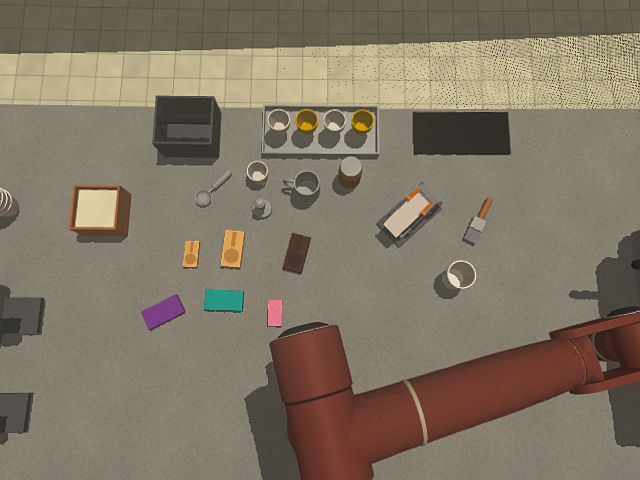

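View pics/wrist0.png

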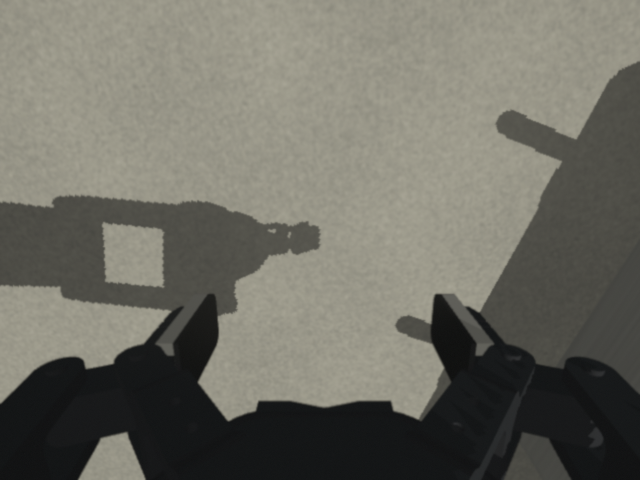

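The top view shows the dark board at about (296,253) and the large pale board at (232,249), with a smaller pale look-alike at (191,253). The dispenser is at about (408,215), with its orange lips toward the upper right. I'll zoom in on the boards and the dispenser.

```bash
cat > h.py <<'E'
import cv2,numpy as np
from plant import *
def K(f): return np.array([[f["fx"],0,f["cx"]],[0,f["fy"],f["cy"]],[0,0,1.]])
F=np.diag([1.,-1,-1])
def ray(f,uv):
    uv=np.array(uv,float).reshape(-1,1,2)
    n=cv2.undistortPoints(uv,K(f),np.array(f["D"],float)).reshape(-1,2)
    d=np.c_[n,np.ones(len(n))]@F@np.array(f["pose"])[:3,:3].T
    return np.array(f["pose"])[:3,3],d
def onz(f,uv,z):
    o,d=ray(f,uv); return o+d*((z-o[2])/d[:,2])[:,None]
def tri(f1,a,f2,b):
    o1,d1=ray(f1,a);o2,d2=ray(f2,b);out=[]
    for u,v in zip(d1,d2):
        u=u/np.linalg.norm(u);v=v/np.linalg.norm(v)
        s=np.linalg.lstsq(np.c_[u,-v],o2-o1,rcond=None)[0]
        p,q=o1+u*s[0],o2+v*s[1]; out.append(np.r_[(p+q)/2,np.linalg.norm(p-q)])
    return np.array(out)
def proj(f,P):
    P=np.array(P,float).reshape(-1,3);T=np.array(f["pose"])
    c=(P-T[:3,3])@T[:3,:3]@F
    return cv2.projectPoints(c,np.zeros(3),np.zeros(3),K(f),np.array(f["D"],float))[0].reshape(-1,2)
def Rq(q):
    from scipy.spatial.transform import Rotation as R
    return R.from_quat([q[1],q[2],q[3],q[0]]).as_matrix()
def crop(f,x0,y0,w,h,s,name):
    cv2.imwrite(name,cv2.resize(f["frame"][y0:y0+h,x0:x0+w,::-1],None,fx=s,fy=s,interpolation=cv2.INTER_CUBIC))
E
python3 - <<'E'
from h import *
S=grab_frame("scene");T=grab_frame("top")
import pickle;pickle.dump((S,T),open("f0.pkl","wb"))
crop(S,200,140,110,100,7,"pics/sd.png");crop(T,365,170,90,80,8,"pics/td.png");crop(T,170,210,160,100,5,"pics/tb.png")
for n,f in(("S",S),("T",T)):
    hsv=cv2.cvtColor(f["frame"],cv2.COLOR_RGB2HSV)
    for nm,lo,hi in(("dark",(0,60,8),(25,255,75)),("pale",(8,90,130),(25,255,255)),("or",(3,160,120),(16,255,255))):
        m=cv2.inRange(hsv,lo,hi)
        for c in cv2.findContours(m,cv2.RETR_EXTERNAL,cv2.CHAIN_APPROX_NONE)[0]:
            a=cv2.contourArea(c)
            if a<40: continue
            (cx,cy)=c.reshape(-1,2).mean(0)
            if nm!="or" and not(cy>205 and 170<cx<480 and cy<400): continue
            P=onz(f,c.reshape(-1,2),.02)[:,:2]
            r=cv2.minAreaRect((P*1000).astype(np.float32)); print(n,nm,a,(round(cx),round(cy)),np.round(r[0],1),np.round(r[1],1),round(r[2],1))
E
```

```text
S dark 979.0 (359, 275) [488.6  97.2] [ 74.1 111.9] 76.0
S dark 481.0 (242, 264) [713.8 -75. ] [127.8  60.9] 70.2
S pale 670.0 (443, 370) [484.1 404.6] [41.4 79.6] 87.1
S pale 1091.0 (401, 329) [496.4 279.4] [ 58.8 110.8] 85.3
S pale 609.0 (188, 297) [858.3 -19.5] [74.  73.5] 33.8
S or 53.5 (448, 471) [601.8 572.7] [ 5.7 64. ] 90.0
S or 41.0 (514, 463) [498.2 610.9] [66.6  5.7] 88.5
T dark 151.0 (294, 259) [463.8  92.9] [41.8 41.2] 0.9
T dark 45.0 (299, 243) [512.9  79.6] [11.8 48.2] 76.0
T pale 339.5 (191, 253) [479.8 397.3] [41.7 78.5] 87.1
T pale 662.0 (232, 248) [496.  276.1] [ 57.9 109.7] 85.0
T pale 45.0 (426, 208) [ 623.1 -304.8] [14.8 46.6] 45.1
T or 77.5 (190, 258) [463.7 397.8] [26.7 29.8] 0.3
T or 152.0 (231, 255) [474.7 278.5] [42.3 41.1] 2.4
T or 42.0 (233, 239) [523.2 274.5] [12.1 43.1] 85.4
T or 91.0 (485, 208) [ 623.1 -478.9] [15.8 66.5] 61.7
T or 1908.0 (94, 207) [618.1 690.1] [136.1 133.5] 89.1
```

View pics/sd.png

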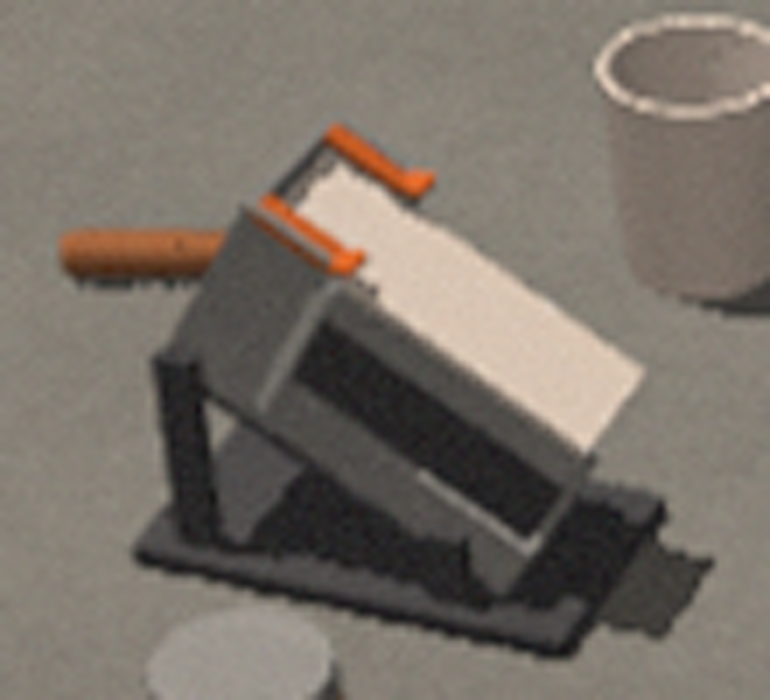

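View pics/td.png

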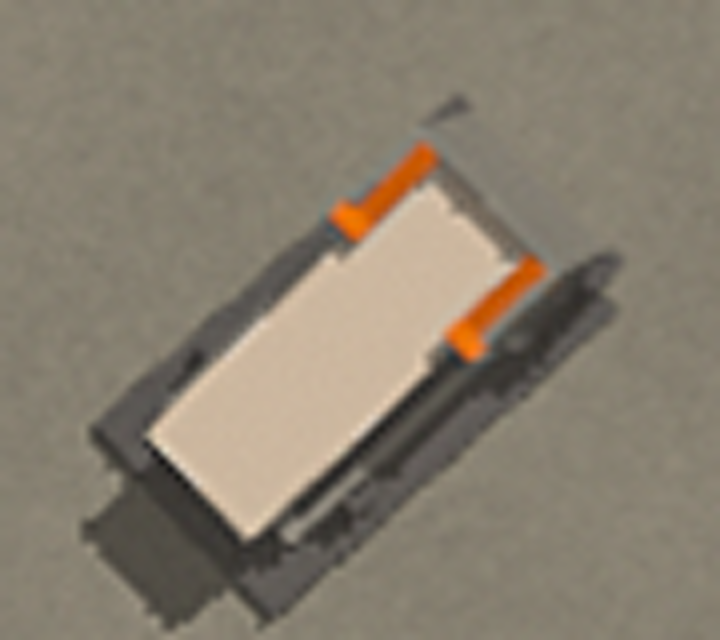

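View pics/tb.png

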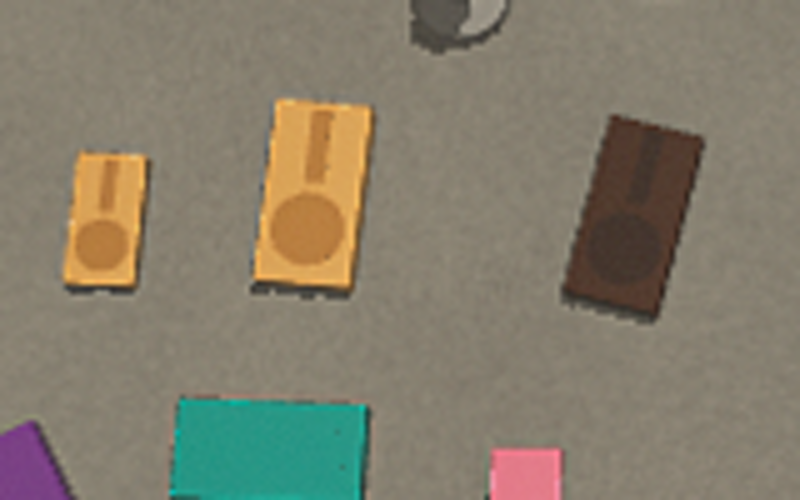

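The crops show the platform's front corners and both orange lips clearly in the two views. I'll triangulate them and fit the seat frame. For the dark board I'll use its top-face corners.

Run:
```python
from h import *
import pickle;S,T=pickle.load(open("f0.pkl","rb"))
def c(p,x0,y0,s): return (np.array(p,float)+.5)/s-.5+[x0,y0]
d=onz(T,c([(612,114),(704,138),(657,314),(564,290)],170,210,5),.02)
print(np.round(d,4),d.mean(0)); 
hsv=cv2.cvtColor(T["frame"],cv2.COLOR_RGB2HSV)
m=cv2.inRange(hsv,(0,60,8),(25,255,110)); m[:, :275]=0;m[:,320:]=0;m[:225]=0;m[280:]=0
cc=max(cv2.findContours(m,0,cv2.CHAIN_APPROX_NONE)[0],key=cv2.contourArea).reshape(-1,2)
r=cv2.minAreaRect((onz(T,cc,.02)[:,:2]*1000).astype(np.float32));print("dark top",cv2.contourArea(cc),r)
names=["pfL","pfR","LtipOut","LtipIn?","RtipOut","RtipIn","LbackIn","RbackOut","LbackOut"]
# seat-frame coordinates
M=np.array([[-89,27,-4],[-89,-27,-4]])/1e3
s=c([(587,452),(642,373)],200,140,7); t=c([(148,435),(245,540)],365,170,8)
P=tri(S,s,T,t); print(np.round(P,4))
# orange blobs
for n,f,(x0,y0,w,h) in(("S",S,(230,150,40,35)),("T",T,(400,180,40,45))):
    hs=cv2.cvtColor(f["frame"],cv2.COLOR_RGB2HSV);m=cv2.inRange(hs,(3,150,90),(18,255,255))[y0:y0+h,x0:x0+w]
    k,l,st,ce=cv2.connectedComponentsWithStats(m)
    print(n,st[1:],ce[1:]+[x0,y0])
crop(S,230,152,45,45,16,"pics/sl.png");crop(T,400,180,45,45,16,"pics/tl.png")
```

```text
[[0.5439 0.1003 0.02  ]
 [0.5296 0.0453 0.02  ]
 [0.4241 0.0716 0.02  ]
 [0.438  0.1264 0.02  ]] [0.48393104 0.08592013 0.02      ]
dark top 674.0 ((483.0547180175781, 86.51451873779297), (58.654075622558594, 110.91432189941406), 76.02433013916016)
[[ 5.570e-01 -1.643e-01  7.990e-02  7.000e-04]
 [ 5.187e-01 -1.982e-01  8.170e-02  2.000e-04]]
S [[17  8 15 10 48]
 [ 8 18 14 11 33]
 [ 8 22  3  3  3]
 [ 0 24  1  2  2]
 [12 25  1  1  1]
 [15 27  1  1  1]] [[253.52083333 162.89583333]
 [245.24242424 173.81818182]
 [239.         173.        ]
 [230.         174.5       ]
 [242.         175.        ]
 [245.         177.        ]]
T [[ 6  8 14 12 52]
 [21 22 12 13 47]] [[412.73076923 193.61538462]
 [426.06382979 208.10638298]]
```

```bash
sleep 0
```

```text
(no output)
```

View pics/sl.png

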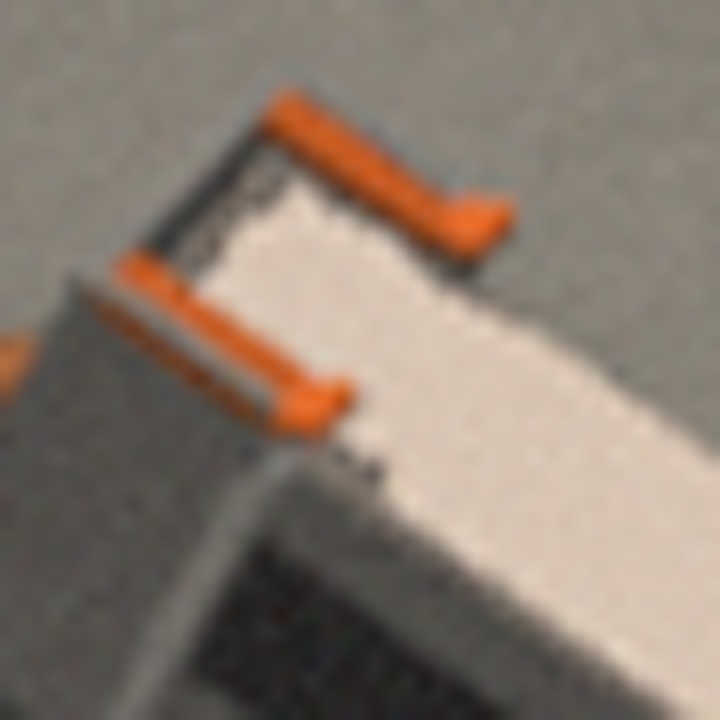

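View pics/tl.png

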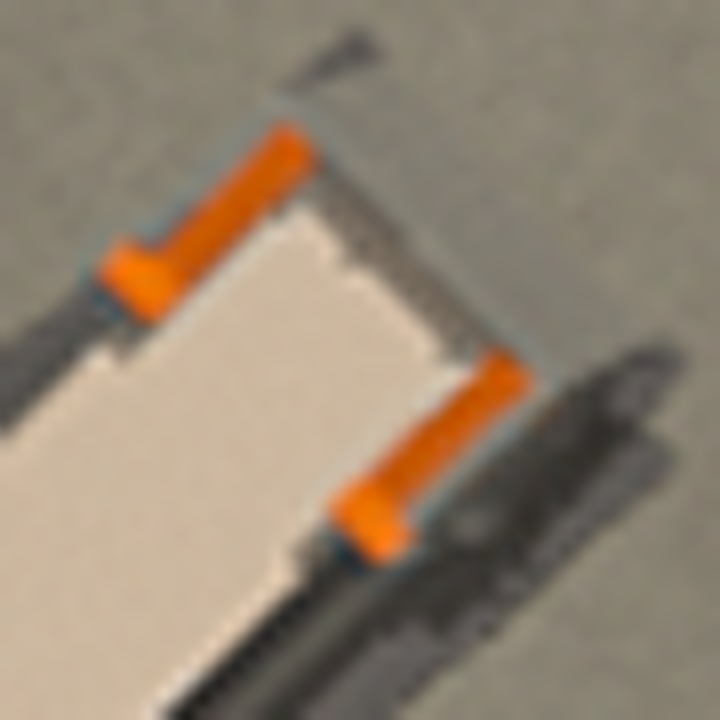

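```bash
cat > seat.py <<'E'
from h import *
import pickle;S,T=pickle.load(open("f0.pkl","rb"))
def c(p,x0,y0,s): return (np.array(p,float)+.5)/s-.5+[x0,y0]
t=np.r_[c([(148,435),(245,540)],365,170,8),c([(155,318),(100,268),(333,510),(385,560),(315,158),(490,348)],400,180,16)]
s=np.r_[c([(587,452),(642,373)],200,140,7),c([(352,392),(310,435),(470,258),(512,212),(150,258),(268,130)],230,152,16)]
M=np.array([[-89,27,-4],[-89,-27,-4],[15,22,8],[15,35,8],[15,-22,8],[15,-35,8],[58,22,4],[58,-22,4]])/1e3
P=tri(S,s,T,t);gap=P[:,3];P=P[:,:3]
from scipy.spatial.transform import Rotation as R
r,_=R.align_vectors(P-P.mean(0),M-M.mean(0));Rm=r.as_matrix();o=P.mean(0)-Rm@M.mean(0)
print("free",o,Rm.round(3).tolist());print("yaw",np.degrees(np.arctan2(Rm[1,0],Rm[0,0])),"pitch",np.degrees(np.arcsin(Rm[2,0])),"roll",np.degrees(np.arcsin(Rm[2,1])))
print("res mm",np.round((P-o-M@Rm.T)*1e3,1).tolist(),np.round(gap*1e3,1))
E
python3 seat.py
```

```text
free [ 0.58809754 -0.23694503  0.12847144] [[0.58, 0.741, -0.337], [-0.641, 0.671, 0.372], [0.502, 0.0, 0.865]]
yaw -47.8428214427355 pitch 30.135091148166293 roll 0.009301948916407335
res mm [[-0.8, -1.1, -0.5], [0.9, 1.3, 1.4], [1.2, -1.3, 0.5], [1.3, -1.3, 0.1], [0.8, -2.1, -1.2], [0.5, -1.3, 0.6], [-2.2, 3.0, 0.3], [-1.8, 2.9, -1.3]] [0.7 0.2 1.7 0.2 0.2 1.6 2.8 0.8]
```

The geometry checks out: the free fit gives a 30.1° lean and 0° roll, with residuals up to about 3.5 mm. The largest are at the lip back ends.

The rows only allow yaw about a vertical tool, so the arm can't tilt a board 30° itself. My plan:
- Grip each board behind its centre, which keeps the vertical fingers clear of the lips.
- Let the board swivel in a light grip against the sloping platform until it lies flush.
- Tighten the grip, then press and slide it in.

First I'll refine the seat and compute the approach to the dark board.

```bash
cat >> seat.py <<'E'
i=[0,1,2,3,4,5]
yaw=np.arctan2(Rm[1,0],Rm[0,0])
def SR(yaw):
    return R.from_euler('ZY',[yaw,-np.pi/6]).as_matrix()
for yy in (yaw,):
    Q=SR(yy); print("seat o (front pts)",(P[i]-M[i]@Q.T).mean(0),"all",(P-M@Q.T).mean(0), "each",np.round(((P-M@Q.T)@Q)*1e3,1).tolist(), "ref",(((P-M@Q.T).mean(0))@Q*1e3).round(1))
E
python3 seat.py | tail -1
cat >> h.py <<'E'
# final values
YS=np.radians(-47.8)
def plan(target,head_deg,n=None):
    "tool-axis shift for tool pointing down: from state to target TCP, first turn then shift"
    s=state();Rm=Rq(s["tool_rot"]);h=np.degrees(np.arctan2(Rm[1,0],Rm[0,0]))
    tw=-((head_deg-h+180)%360-180);a=np.radians(head_deg)
    x=np.array([np.cos(a),np.sin(a),0]);y=np.array([0,0,-1.]);z=np.cross(x,y)
    d=np.array(target)-s["tool_pos"]
    d2=np.array([d@Rm[:,0],d@Rm[:,1],d@Rm[:,2]])*100
    print("t",s["time"],"tcp",np.round(s["tool_pos"],4),"head",round(h,2),"twist",round(tw,2),"cm shift after turn",np.round([d@x*100,d@y*100,d@z*100],2),"before turn",np.round(d2,2),"tilt",np.round(Rm[:,1],3),"w",round(s["gripper_width"],4),"F",np.round(s["contact_force"],1))
E
python3 - <<'E'
from h import *
b=np.array([.4833,.0863]);a=np.radians(-14);g=b-.022*np.array([np.cos(a),np.sin(a)])
print(g);plan([*g,.15],-14)
E
```

```text
seat o (front pts) [ 0.58876745 -0.23792608  0.12859515] all [ 0.5880917  -0.2369397   0.12846621] each [[558.2, 275.6, -174.6], [558.6, 278.5, -172.7], [560.0, 277.0, -174.4], [559.8, 277.1, -174.7], [559.4, 276.1, -176.0], [559.6, 276.4, -174.0], [555.2, 277.3, -171.7], [554.6, 277.5, -173.3]] ref [ 558.2  276.9 -173.9]
[0.46195349 0.09162228]
t 0.25 tcp [ 0.2281 -0.5815  0.2307] head -158.58 twist -144.58 cm shift after turn [ 6.4   8.07 70.97] before turn [-46.35   8.13 -54.12] tilt [-0.     0.001 -1.   ] w 0.9992 F [-0.3  0.4 -0.3]
```

```bash
python3 -m crank '[[[1,-3.5,0,-4.1,0],[1,-3.5,0,-4.1,0],[1,-3.5,0,-4.1,0],[1,-3.5,0,-4.1,0],[1,-3.5,0,-4.1,0],[1,-3.5,0,-4.1,0],[1,-3.5,0,-4.1,0],[1,-3.5,0,-4.1,0]]]'; python3 -m crank '[[[1,-3.5,0,-4.1,0],[1,-3.5,0,-4.1,0],[1,-3.5,0,-4.1,0],[1,-3.5,0,-4.1,0],[1,-3.5,0,-4.1,0],[1,0,0,0,-10.5],[1,0,0,0,-10.5],[1,0,0,0,-10.5]]]';python3 -m crank '[[[1,0,0,0,-10.5],[1,0,0,0,-10.5],[1,0,0,0,-10.5],[1,0,0,0,-10.5],[1,0,0,0,-10.5],[1,0,0,0,-10.5],[1,0,0,0,-10.5],[1,0,0,0,-10.5]]]'
python3 - <<'E'
from h import *
plan([.462,.0916,.15],-14)
E
```

```text
time: 1.25
tool_pos: [0.3693, -0.1726, 0.2314]
tool_rot: [-0.131, 0.131, -0.695, 0.695]
contact_force: [0.3, -0.5, -0.5]
gripper_width: 0.997
time: 2.25
tool_pos: [0.4571, 0.0809, 0.2312]
tool_rot: [0.317, -0.317, 0.632, -0.632]
contact_force: [-0.3, 1.1, -0.6]
gripper_width: 1.0
time: 3.25
tool_pos: [0.4571, 0.0805, 0.2312]
tool_rot: [-0.658, 0.659, -0.258, 0.258]
contact_force: [-0.3, -0.2, 0.3]
gripper_width: 1.0
t 3.25 tcp [0.4571 0.0805 0.2312] head -42.74 twist -28.74 cm shift after turn [0.21 8.12 1.2 ] before turn [-0.39  8.12  1.15] tilt [-0. -0. -1.] w 0.9998 F [-0.3 -0.2  0.3]
```

```bash
python3 -m crank '[[[1,0,2,0,-9.6],[1,0,2,0,-9.6],[1,0,2,0,-9.5],[1,0.2,2,1.2,0],[1,0,0,0,0]]]'
python3 - <<'E'
from h import *
plan([.462,.0916,.004],-14)
w=grab_frame("wrist");cv2.imwrite("pics/w1.png",w["frame"][:,:,::-1])
# expected board corner pixels
b=np.array([.4833,.0863]);a=np.radians(-14);x=np.array([np.cos(a),np.sin(a)]);y=np.array([-x[1],x[0]])
print(proj(w,[[*(b+i*.055*x+j*.029*y),.02] for i,j in((1,1),(1,-1),(-1,-1),(-1,1))]).round(0).tolist())
E
```

```text
time: 3.88
tool_pos: [0.4607, 0.0918, 0.1495]
tool_rot: [-0.701, 0.702, -0.09, 0.087]
contact_force: [-1.0, 1.2, 0.1]
gripper_width: 0.999
t 3.875 tcp [0.4607 0.0918 0.1495] head -14.34 twist -0.34 cm shift after turn [1.300e-01 1.455e+01 1.000e-02] before turn [ 0.18 14.55  0.02] tilt [-0.004 -0.    -1.   ] w 0.9989 F [-1.   1.2  0.1]
[[359.0, 316.0], [290.0, 316.0], [285.0, 185.0], [362.0, 184.0]]
```

View pics/w1.png

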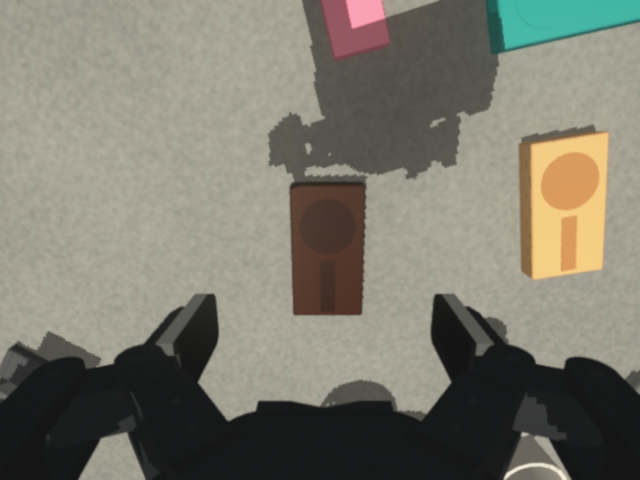

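The predicted corners match the dark board in the wrist view to within about 5 px (columns 290–365, rows 185–316), so I'm descending to grip.

```bash
python3 -m crank '[[[1,0,4.5,0,0],[1,0,4.5,0,0],[1,0,4,0,0],[1,0.1,1.5,0,0],[-1,0,0,0,0],[-1,0,0,0,0],[-1,0,0,0,0],[-1,0,0,0,0]]]'
python3 - <<'E'
from h import *
plan([.462,.0916,.004],-14)
E
```

```text
time: 4.92
tool_pos: [0.4653, 0.0915, 0.0088]
tool_rot: [0.702, -0.701, 0.087, -0.09]
contact_force: [-0.5, 0.1, 7.0]
gripper_width: 0.653
t 4.925 tcp [0.4653 0.0915 0.0088] head -14.38 twist -0.38 cm shift after turn [-0.32  0.48 -0.07] before turn [-0.32  0.48 -0.07] tilt [ 0.005  0.    -1.   ] w 0.6527 F [-0.5  0.1  7. ]
```

```bash
python3 -m crank '[[[-1,0,-2,0,0],[-1,0,-4,0,0],[-1,0,-6,0,0],[-1,0,-4,0,0],[-1,0,0,0,0]]]'
python3 - <<'E'
from h import *
plan([.462,.0916,.004],-14)
w=grab_frame("wrist");cv2.imwrite("pics/w2.png",w["frame"][:,:,::-1])
w=grab_frame("scene");crop(w,300,130,160,120,5,"pics/s2.png")
E
```

```text
time: 5.55
tool_pos: [0.4657, 0.0916, 0.1713]
tool_rot: [0.702, -0.701, 0.085, -0.092]
contact_force: [-0.5, -0.3, -1.6]
gripper_width: 0.654
t 5.55 tcp [0.4657 0.0916 0.1713] head -14.38 twist -0.38 cm shift after turn [-0.36 16.73 -0.09] before turn [-0.51 16.72 -0.13] tilt [ 0.009  0.    -1.   ] w 0.654 F [-0.5 -0.3 -1.6]
```

View pics/w2.png

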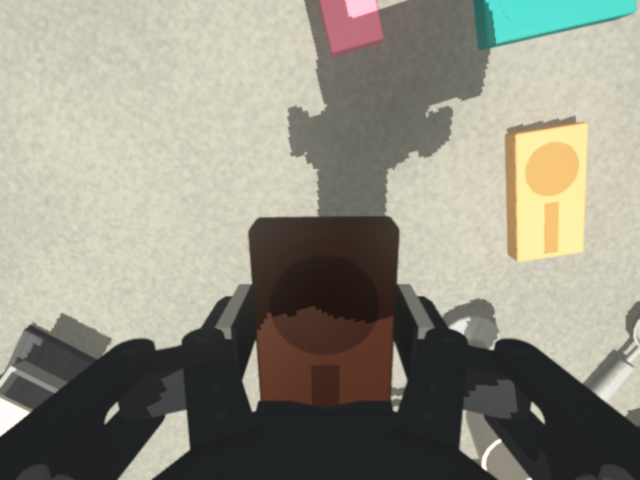

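View pics/s2.png

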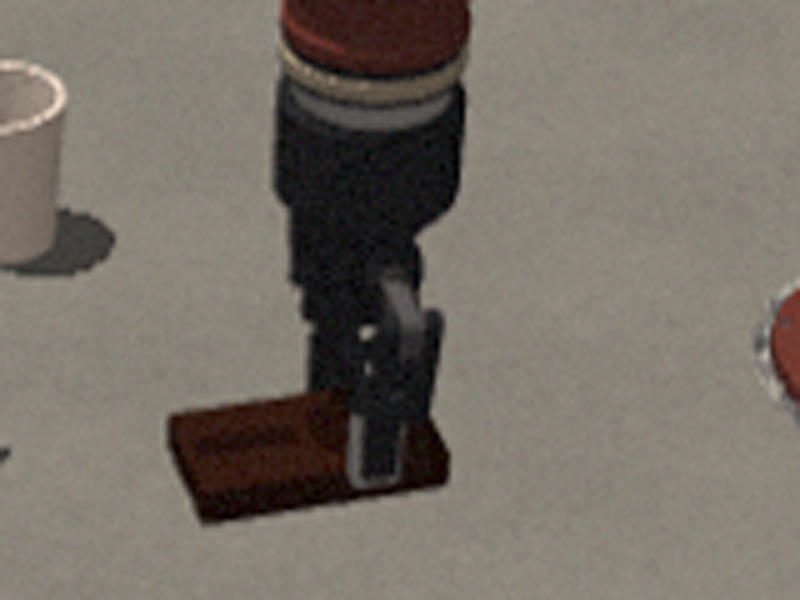

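The dark board is held level and gripped about 19 mm behind its centre. Next I'll compute the hover pose over the dispenser.

```bash
cat >> h.py <<'E'
from scipy.spatial.transform import Rotation as R_
SQ=R_.from_euler('ZY',[YS,-np.pi/6]).as_matrix()
SO=SQ@np.array([.5592,.2769,-.1742])
def sw(p): return SO+SQ@(np.array(p)/1e3)
def ws(p): return (SQ.T@(np.array(p)-SO)*1e3).round(1)
E
python3 - <<'E'
from h import *
print(SO,sw([-81,0,6]))
p=sw([-81,0,6]);plan([p[0],p[1],.20],-47.8)
E
```

```text
[ 0.58893745 -0.23728254  0.12873837] [ 0.53980239 -0.18309412  0.09343453]
t 5.65 tcp [0.4627 0.0914 0.1661] head -14.38 twist 33.42 cm shift after turn [ 25.51  -3.39 -12.73] before turn [ 14.29  -3.39 -24.67] tilt [-0.  0. -1.] w 0.6556 F [-0.1 -0.3 -1.7]
```

```bash
python3 -m crank '[[[-1,1,-2.5,-2,0],[-1,3.3,-0.9,-5.6,0],[-1,3.3,0,-5.6,0],[-1,3.3,0,-5.6,0],[-1,3.3,0,-5.6,0],[-1,0,0,0,10],[-1,0,0,0,10],[-1,0,0,0,10]]]'
python3 -m crank '[[[-1,0,0,0,3.4],[-1,0,0,0,0],[-1,0,0,0,0]]]'
python3 - <<'E'
from h import *
p=sw([-81,0,6]);plan([p[0],p[1],.20],-47.8)
E
```

```text
time: 6.65
tool_pos: [0.5356, -0.1697, 0.1964]
tool_rot: [0.654, -0.654, 0.271, -0.267]
contact_force: [0.7, -0.3, -1.5]
gripper_width: 0.654
time: 7.02
tool_pos: [0.5363, -0.1697, 0.1982]
tool_rot: [0.647, -0.647, 0.287, -0.285]
contact_force: [-0.5, -0.5, -0.3]
gripper_width: 0.658
t 7.025 tcp [ 0.5363 -0.1697  0.1982] head -47.73 twist 0.07 cm shift after turn [ 1.22 -0.18 -0.64] before turn [ 1.22 -0.18 -0.64] tilt [-0.002  0.001 -1.   ] w 0.6581 F [-0.5 -0.5 -0.3]
```

```bash
python3 -m crank '[[[-1,1.2,1.5,-0.6,0],[-1,0,3,0,0],[-1,0,0,0,0],[-1,0,0,0,0]]]'
python3 - <<'E'
from h import *
p=sw([-81,0,6]);plan([*p],-47.8)
w=grab_frame("wrist");cv2.imwrite("pics/w3.png",w["frame"][:,:,::-1])
w=grab_frame("scene");crop(w,200,100,130,120,6,"pics/s3.png")
E
```

```text
time: 7.52
tool_pos: [0.5408, -0.1834, 0.155]
tool_rot: [-0.646, 0.647, -0.286, 0.286]
contact_force: [0.5, 0.2, -1.1]
gripper_width: 0.655
t 7.525 tcp [ 0.5408 -0.1834  0.155 ] head -47.79 twist 0.01 cm shift after turn [-0.09  6.16 -0.06] before turn [-0.09  6.16 -0.06] tilt [ 0. -0. -1.] w 0.6547 F [ 0.5  0.2 -1.1]
```

View pics/w3.png

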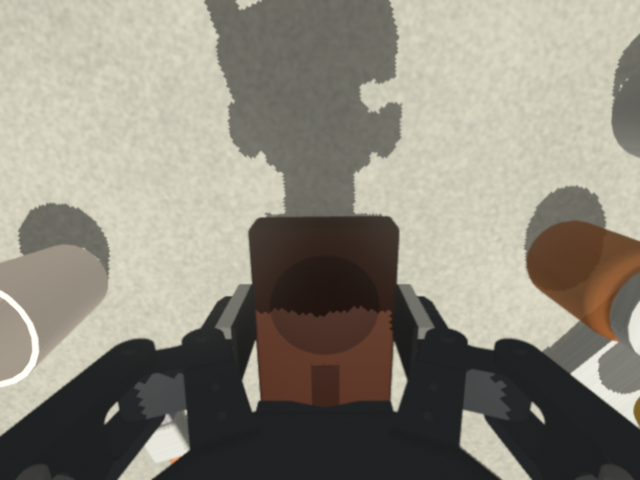

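View pics/s3.png

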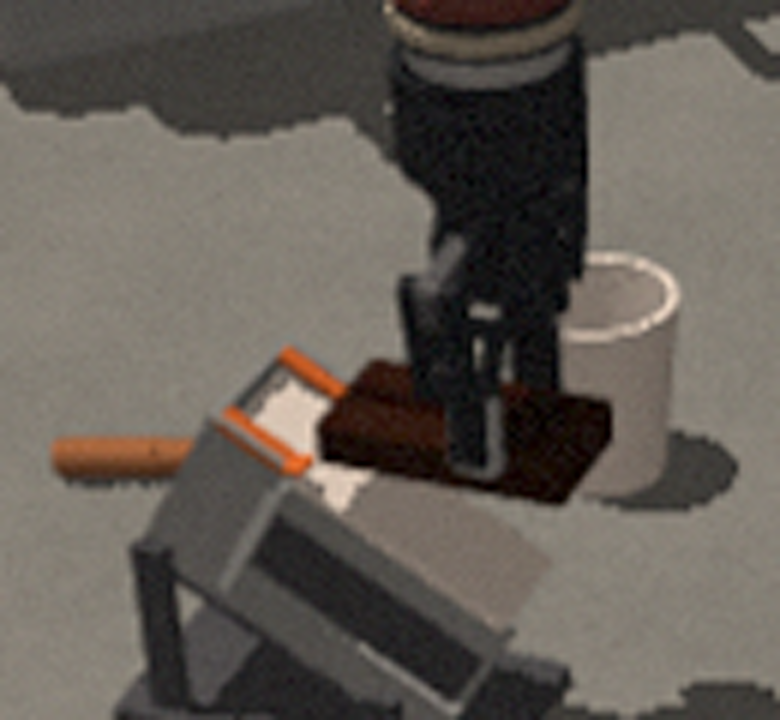

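The board is level over the platform, aligned in yaw, with its back end short of the lips. I'm lowering it in small steps while watching the force.

```bash
python3 -m crank '[[[-1,0,1.5,0,0],[-1,0,1,0,0],[-1,0,0.5,0,0],[-1,0,0,0,0],[-1,0,0,0,0]]]'
python3 - <<'E'
from h import *
p=sw([-81,0,6]);plan([*p],-47.8)
w=grab_frame("scene");crop(w,200,100,130,120,6,"pics/s4.png")
E
```

```text
time: 8.25
tool_pos: [0.5408, -0.183, 0.1254]
tool_rot: [-0.646, 0.647, -0.286, 0.287]
contact_force: [-1.0, 0.1, 3.1]
gripper_width: 0.654
t 8.25 tcp [ 0.5408 -0.183   0.1254] head -47.79 twist 0.01 cm shift after turn [-0.07  3.2  -0.08] before turn [-0.07  3.2  -0.08] tilt [ 0. -0. -1.] w 0.6544 F [-1.   0.1  3.1]
```

View pics/s4.png

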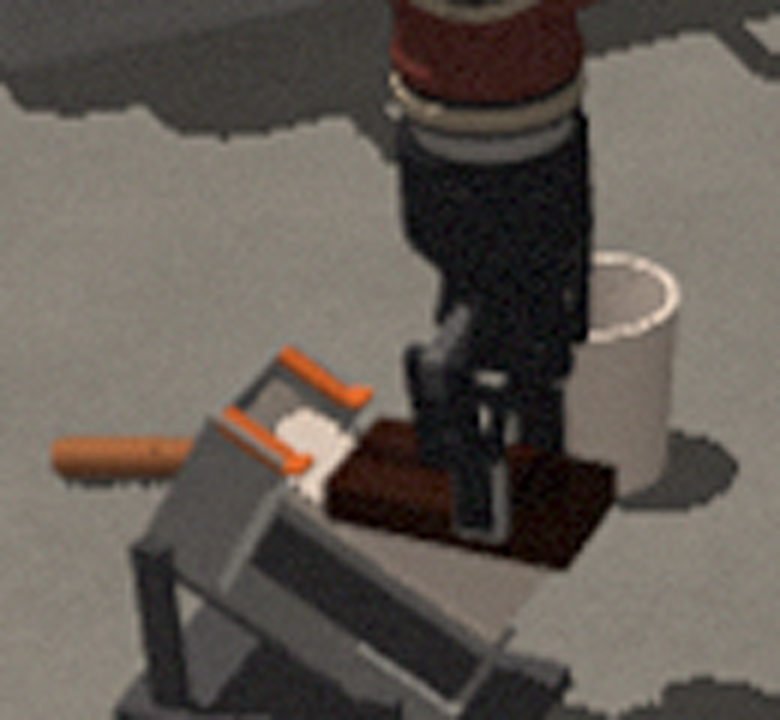

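The force is 3–5 N, and the platform is sinking while the board stays level, so the full grip doesn't swivel. I'll ease the jaw to just under the held width.

```bash
python3 -m crank '[[[0.27,0,0,0,0],[0.28,0,0,0,0],[0.28,0,0.5,0,0],[0.29,0,0,0,0],[0.29,0,0.5,0,0],[0.29,0,0,0,0]]]'
python3 - <<'E'
from h import *
p=sw([-81,0,6]);plan([*p],-47.8)
w=grab_frame("scene");crop(w,200,100,130,120,6,"pics/s5.png")
E
```

```text
time: 9.05
tool_pos: [0.5411, -0.1833, 0.1153]
tool_rot: [-0.646, 0.647, -0.286, 0.287]
contact_force: [-1.3, 0.8, 6.1]
gripper_width: 0.655
t 9.05 tcp [ 0.5411 -0.1833  0.1153] head -47.78 twist 0.02 cm shift after turn [-0.1   2.19 -0.09] before turn [-0.1   2.19 -0.09] tilt [ 0.001 -0.001 -1.   ] w 0.6549 F [-1.3  0.8  6.1]
```

View pics/s5.png

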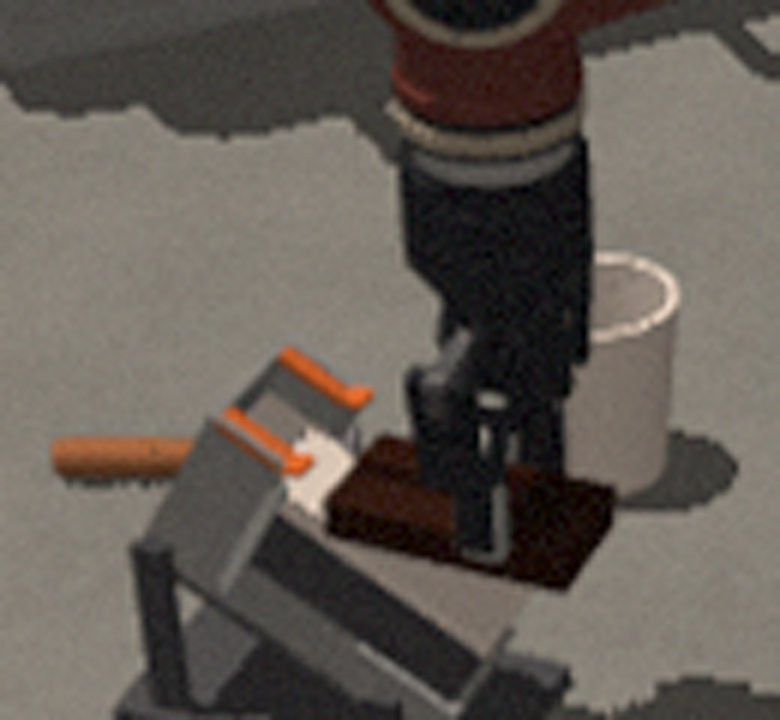

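```bash
python3 -m crank '[[[0.31,0,0.3,0,0],[0.31,0,0.3,0,0],[0.31,0,0.2,0,0]]]'
python3 - <<'E'
from h import *
p=sw([-81,0,6]);plan([*p],-47.8)
w=grab_frame("scene");crop(w,200,100,130,120,6,"pics/s6.png")
E
```

```text
time: 9.48
tool_pos: [0.5407, -0.1825, 0.107]
tool_rot: [0.647, -0.646, 0.286, -0.286]
contact_force: [-2.4, 2.1, 4.9]
gripper_width: 0.659
t 9.475 tcp [ 0.5407 -0.1825  0.107 ] head -47.77 twist 0.03 cm shift after turn [-0.02  1.35 -0.11] before turn [-0.02  1.35 -0.11] tilt [-0.     0.001 -1.   ] w 0.6595 F [-2.4  2.1  4.9]
```

View pics/s6.png

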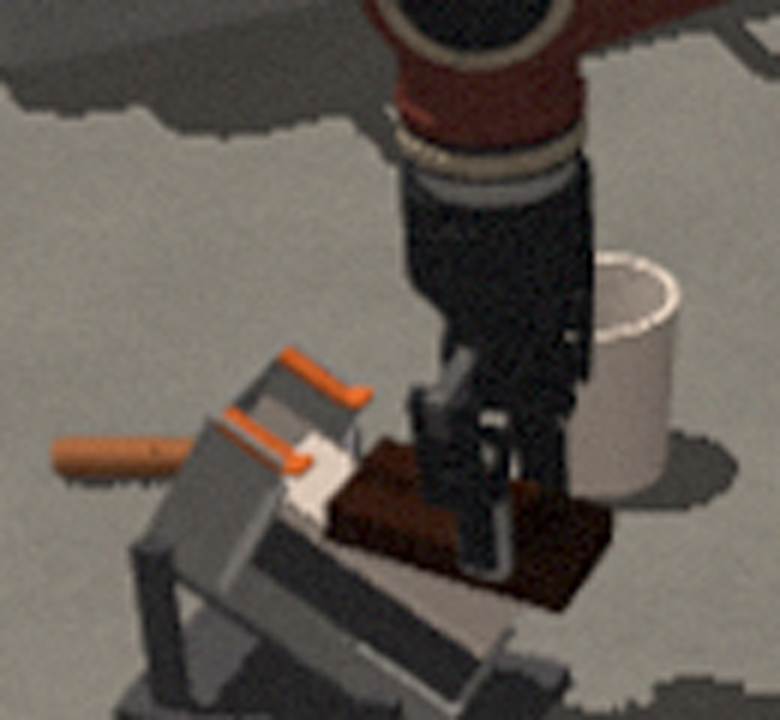

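It's working: the board is now pitching in the light grip at jaw 0.31 while the platform holds. I'll keep descending.

```bash
python3 -m crank '[[[0.31,0,0.3,0,0],[0.31,0,0.3,0,0],[0.31,0,0.3,0,0],[0.31,0,0.3,0,0],[0.31,0,0.3,0,0]]]'
python3 - <<'E'
from h import *
p=sw([-81,0,6]);plan([*p],-47.8)
w=grab_frame("scene");crop(w,200,100,130,120,6,"pics/s7.png")
E
```

```text
time: 10.15
tool_pos: [0.5402, -0.182, 0.0913]
tool_rot: [0.647, -0.646, 0.287, -0.286]
contact_force: [-2.8, 4.5, 4.0]
gripper_width: 0.655
t 10.15 tcp [ 0.5402 -0.182   0.0913] head -47.76 twist 0.04 cm shift after turn [ 0.06 -0.22 -0.1 ] before turn [ 0.06 -0.22 -0.1 ] tilt [-0.001  0.002 -1.   ] w 0.6555 F [-2.8  4.5  4. ]
```

View pics/s7.png

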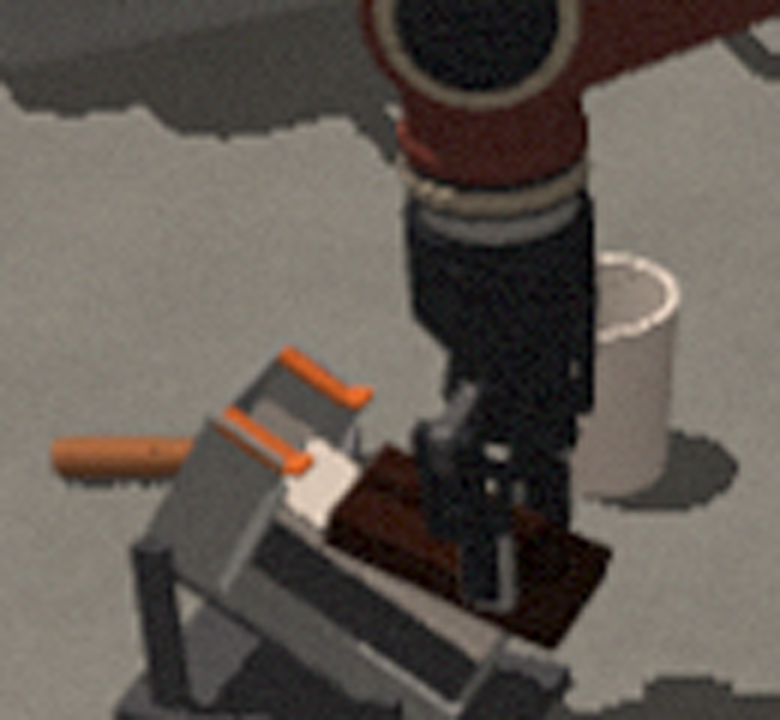

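```bash
python3 -m crank '[[[0.31,0,0.3,0,0],[0.31,0,0.3,0,0],[0.31,0,0.3,0,0],[0.31,0,0.3,0,0],[0.31,0,0,0,0]]]'
python3 - <<'E'
from h import *
p=sw([-81,0,6]);plan([*p],-47.8)
w=grab_frame("scene");crop(w,200,100,130,120,6,"pics/s8.png")
E
```

```text
time: 10.82
tool_pos: [0.5396, -0.1819, 0.0787]
tool_rot: [0.647, -0.646, 0.288, -0.285]
contact_force: [-3.2, 5.4, 3.7]
gripper_width: 0.657
t 10.825 tcp [ 0.5396 -0.1819  0.0787] head -47.77 twist 0.03 cm shift after turn [ 0.1  -1.47 -0.07] before turn [ 0.1  -1.47 -0.07] tilt [-0.003  0.002 -1.   ] w 0.6574 F [-3.2  5.4  3.7]
```

View pics/s8.png

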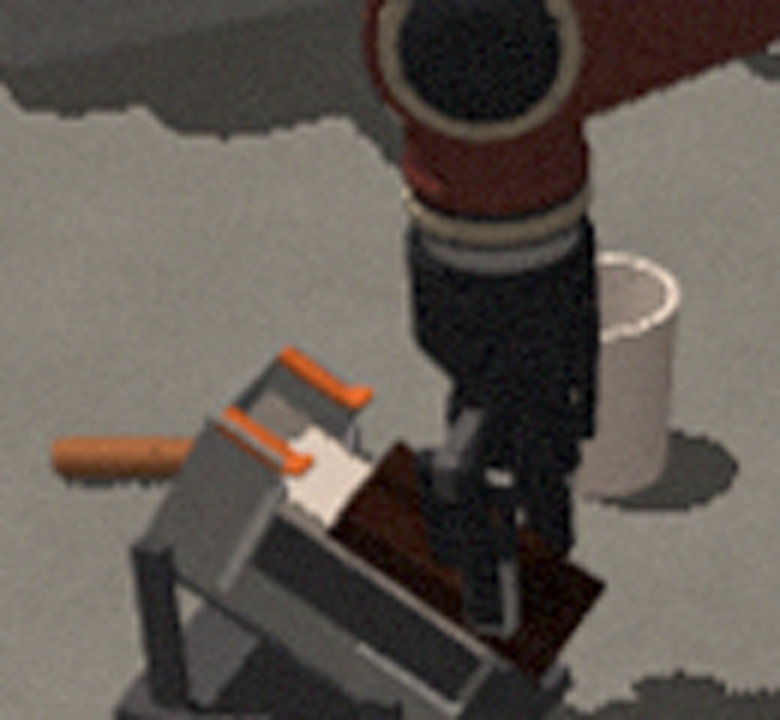

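```bash
python3 -m crank '[[[0.31,0,0.2,0,0],[-1,0,0,0,0],[-1,0,0,0,0]]]'
python3 - <<'E'
from h import *
s=state();print(ws(s["tool_pos"]),s["gripper_width"],s["contact_force"])
f=grab_frame("scene");T=grab_frame("top");crop(f,230,160,80,60,10,"pics/s9.png");crop(T,365,170,90,80,8,"pics/t9.png")
print(f["frame"].shape)
E
```

```text
time: 11.25
tool_pos: [0.5401, -0.1824, 0.0774]
tool_rot: [0.647, -0.646, 0.287, -0.286]
contact_force: [-4.0, 4.6, 4.6]
gripper_width: 0.655
[-89.2   0.7  -7.7] 0.655242154170838 [-3.95455287  4.55254529  4.63433057]
(480, 640, 3)
```

View pics/s9.png

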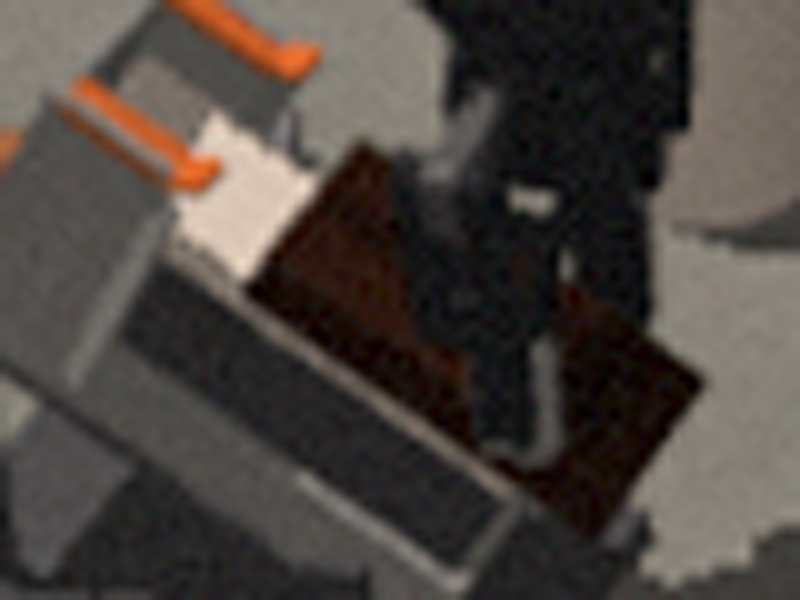

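View pics/t9.png

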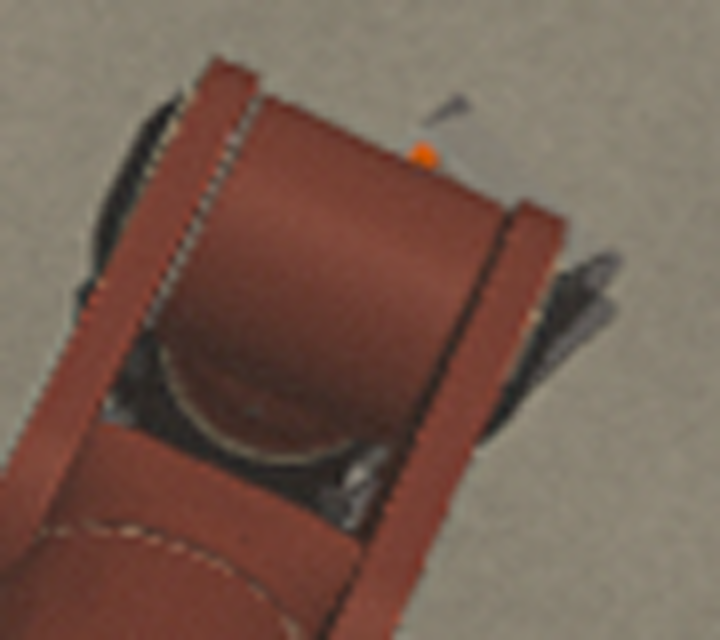

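```bash
cat >> h.py <<'E'
def on_seat(f,uv,axis,val):
    o,d=ray(f,uv);o=SQ.T@(o-SO)*1e3;d=d@SQ
    return (o+d*((val-o[axis])/d[:,axis])[:,None]).round(1)
def cc(p,x0,y0,s): return (np.array(p,float)+.5)/s-.5+[x0,y0]
E
python3 - <<'E'
from h import *
f=grab_frame("scene")
print(on_seat(f,cc([(360,143),(705,380)],230,160,10),1,-29+.7))
print(on_seat(f,cc([(247,287),(592,535)],230,160,10),1,29.7))
E
```

```text
[[  -6.9  -28.3   -2.3]
 [-114.8  -28.3   -0.7]]
[[  -7.2   29.7  -13.2]
 [-114.    29.7  -14.9]]
```

The board is flush on the slope. It spans x -115 to -7 with its top at about z -1.5, so its centre is near x -61 and its tilt error is about 1°. I'll press down 2.5 mm, then slide it in stages.

```bash
python3 -m crank '[[[-1,0.12,0.22,-0.06,0],[-1,0,0,0,0],[-1,0.87,-0.5,0,0],[-1,0.87,-0.5,0,0],[-1,0.87,-0.5,0,0],[-1,0,0,0,0]]]'
python3 - <<'E'
from h import *
s=state();print(ws(s["tool_pos"]),s["gripper_width"],s["contact_force"]);plan(s["tool_pos"],-47.8)
f=grab_frame("scene");crop(f,215,140,100,80,8,"pics/s10.png")
E
```

```text
time: 12.15
tool_pos: [0.5586, -0.204, 0.0909]
tool_rot: [-0.646, 0.647, -0.287, 0.286]
contact_force: [-2.5, 1.7, 4.4]
gripper_width: 0.655
[-57.9  -0.1 -10.2] 0.6552565999802472 [-2.51495445  1.71703832  4.36771438]
t 12.15 tcp [ 0.5586 -0.204   0.0909] head -47.8 twist 0.0 cm shift after turn [0. 0. 0.] before turn [0. 0. 0.] tilt [-0.001 -0.    -1.   ] w 0.6553 F [-2.5  1.7  4.4]
```

View pics/s10.png

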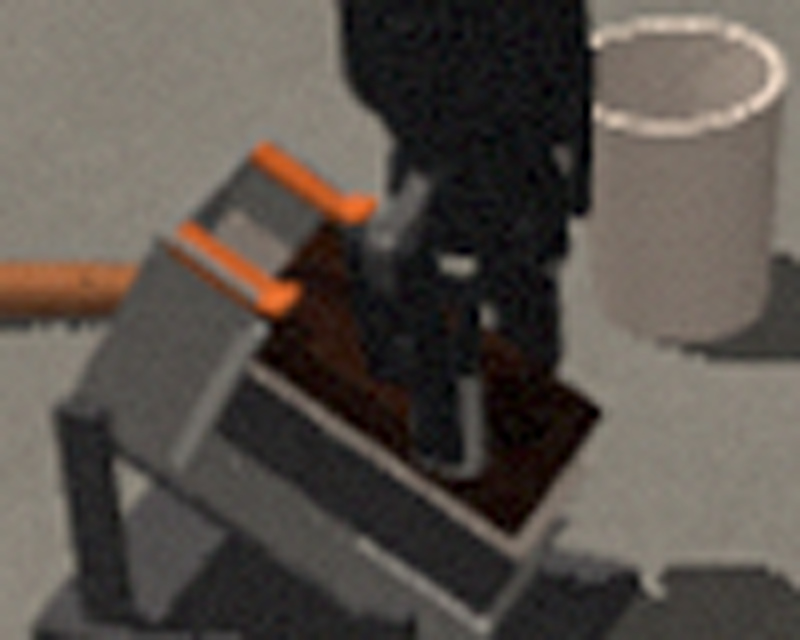

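```bash
python3 - <<'E'
from h import *
f=grab_frame("scene")
print(on_seat(f,cc([(602,410)],215,140,8),1,-29))
E
python3 -m crank '[[[-1,0.87,-0.5,0,0],[-1,0.6,-0.35,0,0],[-1,0.4,-0.25,0,0],[-1,0.2,-0.1,0,0],[-1,0,0,0,0]]]'
python3 - <<'E'
from h import *
s=state();print(ws(s["tool_pos"]),s["gripper_width"],s["contact_force"]);plan(s["tool_pos"],-47.8)
f=grab_frame("scene");crop(f,215,140,100,80,8,"pics/s11.png")
E
```

```text
[[-83.1 -29.   -2.6]]
time: 12.88
tool_pos: [0.5717, -0.2184, 0.1021]
tool_rot: [0.647, -0.646, 0.287, -0.286]
contact_force: [-5.0, 4.9, 3.9]
gripper_width: 0.658
[-35.4  -0.1 -10.3] 0.6583273244783049 [-4.98209319  4.86609592  3.92281951]
t 12.875 tcp [ 0.5717 -0.2184  0.1021] head -47.79 twist 0.01 cm shift after turn [0. 0. 0.] before turn [0. 0. 0.] tilt [-0.002  0.001 -1.   ] w 0.6583 F [-5.   4.9  3.9]
```

View pics/s11.png

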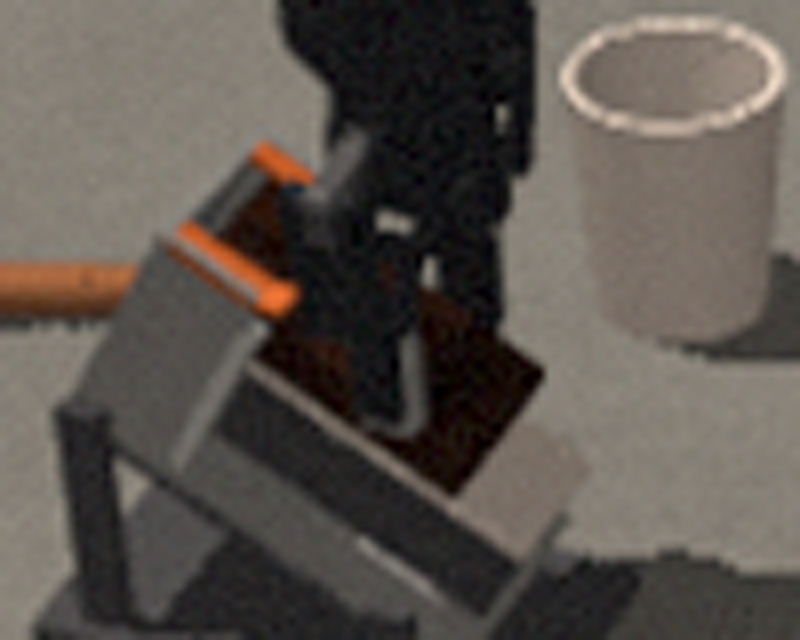

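```bash
python3 - <<'E'
from h import *
f=grab_frame("scene")
print(on_seat(f,cc([(545,373)],215,140,8),1,-29))
E
python3 -m crank '[[[-1,0.26,-0.15,0,0],[-1,0.26,-0.15,0,0],[-1,0,0,0,0]]]'
python3 - <<'E'
from h import *
s=state();print(ws(s["tool_pos"]),s["gripper_width"],s["contact_force"]);plan(s["tool_pos"],-47.8)
f=grab_frame("scene");crop(f,215,140,100,80,8,"pics/s12.png")
E
```

```text
[[-61.2 -29.   -3.7]]
time: 13.35
tool_pos: [0.5751, -0.2223, 0.1051]
tool_rot: [0.647, -0.646, 0.287, -0.285]
contact_force: [-3.8, 4.7, 3.2]
gripper_width: 0.654
[-29.5  -0.1 -10.2] 0.6541217407322639 [-3.80299743  4.72702909  3.20809278]
t 13.35 tcp [ 0.5751 -0.2223  0.1051] head -47.79 twist 0.01 cm shift after turn [0. 0. 0.] before turn [0. 0. 0.] tilt [-0.002  0.001 -1.   ] w 0.6541 F [-3.8  4.7  3.2]
```

View pics/s12.png

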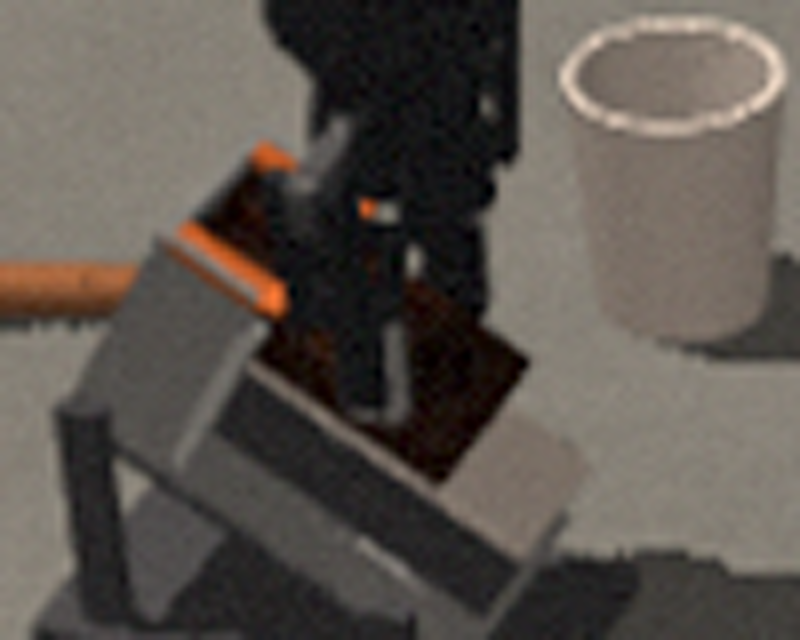

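The front end is at about x -55.5, so the board's centre is about at the seat. I'll nudge it 1 mm more, release and back off.

```bash
python3 -m crank '[[[-1,0.1,-0.06,0,0],[0.4,0,0,0,0],[1,0,0,0,0],[1,0,0,0,0],[1,-0.5,-3,0,0],[1,-1,-5,0,0],[1,-1,-5,0,0],[1,0,0,0,0]]]'
python3 - <<'E'
from h import *
s=state();print(ws(s["tool_pos"]),s["gripper_width"],s["contact_force"])
f=grab_frame("scene");crop(f,215,140,100,80,8,"pics/s13.png")
E
```

```text
time: 14.4
tool_pos: [0.5622, -0.2061, 0.2428]
tool_rot: [-0.646, 0.647, -0.282, 0.29]
contact_force: [-0.5, -0.2, -0.0]
gripper_width: 1.005
[ 21.5   1.2 119.3] 1.0045817902506973 [-0.50717794 -0.18194359 -0.04073936]
```

View pics/s13.png

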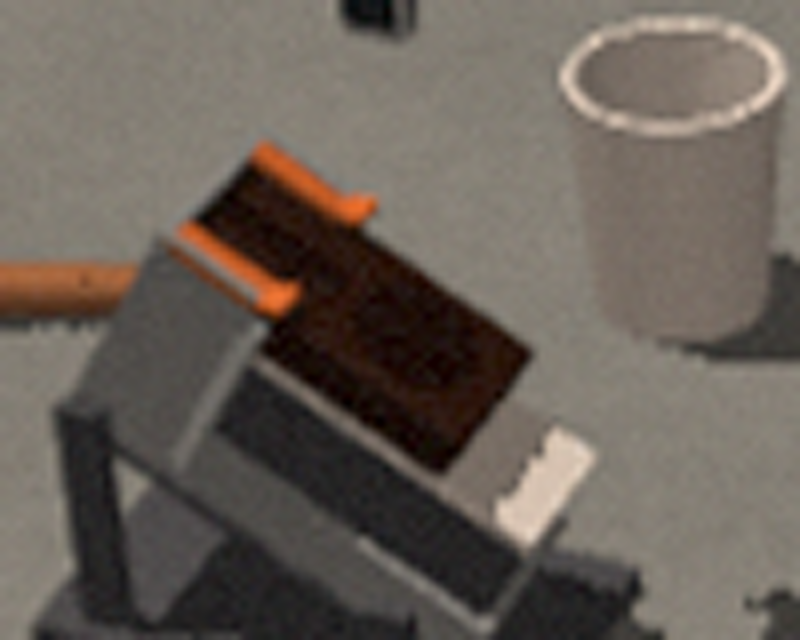

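The dark board sits straight under both lips. I'll check its coordinates and compute the move to the pale board, centred at (0.496, 0.277) with yaw -5°.

Run:
```python
from h import *
f=grab_frame("scene")
print(on_seat(f,cc([(533,352)],215,140,8),1,-29),on_seat(f,cc([(533,352)],215,140,8),2,0))
b=np.array([.4960,.2770]);a=np.radians(-5);g=b-.018*np.array([np.cos(a),np.sin(a)])
print(g);plan([*g,.15],-5)
```

```text
[[-54.3 -29.    0.7]] [[-54.2 -29.8  -0. ]]
[0.4780685 0.2785688]
t 14.5 tcp [ 0.5601 -0.2052  0.2368] head -47.79 twist -42.79 cm shift after turn [-12.39   8.68  47.48] before turn [-41.35   8.63  26.43] tilt [ 0.001 -0.001 -1.   ] w 1.0043 F [ 0.4  0.4 -1.3]
```

```bash
python3 -m crank '[[[1,-5.15,0,3.3,0],[1,-5.15,0,3.3,0],[1,-5.15,0,3.3,0],[1,-5.15,0,3.3,0],[1,-5.15,0,3.3,0],[1,-5.15,0,3.3,0],[1,-5.15,0,3.3,0],[1,-5.15,0,3.3,0]]]'
python3 -m crank '[[[1,0,0,0,-10.7],[1,0,0,0,-10.7],[1,0,0,0,-10.7],[1,0,0,0,-10.7],[1,0,3,0,0],[1,0,0,0,0]]]'
python3 - <<'E'
from h import *
plan([.478,.2786,.15],-5)
E
```

```text
time: 15.5
tool_pos: [0.4771, 0.2789, 0.2337]
tool_rot: [-0.645, 0.647, -0.287, 0.286]
contact_force: [0.6, -0.2, -0.4]
gripper_width: 1.001
time: 16.25
tool_pos: [0.4761, 0.2764, 0.2012]
tool_rot: [-0.705, 0.708, -0.034, 0.028]
contact_force: [-0.0, -1.5, -0.5]
gripper_width: 1.002
t 16.25 tcp [0.4761 0.2764 0.2012] head -5.0 twist -0.0 cm shift after turn [0.17 5.12 0.24] before turn [0.21 5.11 0.26] tilt [-0.009 -0.004 -1.   ] w 1.0024 F [-0.  -1.5 -0.5]
```

```bash
python3 -m crank '[[[1,0.1,3,0.2,0],[1,0.1,2,0,0],[1,0,0,0,0]]]'
python3 - <<'E'
from h import *
plan([.478,.2786,.0105],-5)
w=grab_frame("wrist");cv2.imwrite("pics/w5.png",w["frame"][:,:,::-1])
b=np.array([.4960,.2770]);a=np.radians(-5);x=np.array([np.cos(a),np.sin(a)]);y=np.array([-x[1],x[0]])
print(proj(w,[[*(b+i*.055*x+j*.029*y),.02] for i,j in((1,1),(1,-1),(-1,-1),(-1,1))]).round(0).tolist())
E
```

```text
time: 16.62
tool_pos: [0.4794, 0.2787, 0.1539]
tool_rot: [-0.706, 0.707, -0.032, 0.029]
contact_force: [0.1, -0.9, 0.0]
gripper_width: 0.999
t 16.625 tcp [0.4794 0.2787 0.1539] head -4.99 twist 0.01 cm shift after turn [-0.14 14.34 -0.02] before turn [-7.000e-02  1.434e+01  1.000e-02] tilt [-0.004 -0.002 -1.   ] w 0.9993 F [ 0.1 -0.9  0. ]
[[358.0, 306.0], [290.0, 306.0], [286.0, 175.0], [362.0, 175.0]]
```

View pics/w5.png

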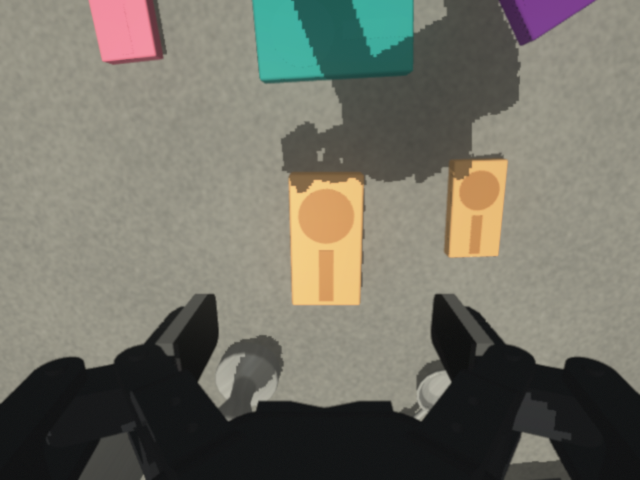

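The prediction matches the large pale board (columns 290–364, rows 175–305), and the small look-alike is off to the right. I'm descending to grip.

```bash
python3 -m crank '[[[1,0,4.5,0,0],[1,0,4.5,0,0],[1,0,4,0,0],[1,0,1.0,0,0],[-1,0,0,0,0],[-1,0,0,0,0],[-1,0,0,0,0],[-1,0,0,0,0]]]'
python3 - <<'E'
from h import *
plan([.478,.2786,.0105],-5)
E
python3 -m crank '[[[-1,0,-2,0,0],[-1,0,-6,0,0],[-1,0,-6,0,0],[-1,0,-5,0,0],[-1,0,0,0,0]]]'
python3 - <<'E'
from h import *
p=sw([-81,0,6]);plan([p[0],p[1],.21],-47.8)
E
```

```text
time: 17.68
tool_pos: [0.4837, 0.28, 0.0203]
tool_rot: [0.707, -0.706, 0.028, -0.033]
contact_force: [0.9, -1.6, 8.0]
gripper_width: 0.143
t 17.675 tcp [0.4837 0.28   0.0203] head -4.97 twist 0.03 cm shift after turn [-0.56  0.98 -0.19] before turn [-0.56  0.98 -0.19] tilt [ 0.006  0.001 -1.   ] w 0.143 F [ 0.9 -1.6  8. ]
time: 18.3
tool_pos: [0.4837, 0.2808, 0.2145]
tool_rot: [0.708, -0.704, 0.026, -0.035]
contact_force: [-0.8, -0.5, 0.4]
gripper_width: -0.003
t 18.3 tcp [0.4837 0.2808 0.2145] head -4.97 twist 42.83 cm shift after turn [ 38.13   0.45 -27.  ] before turn [  9.61   0.28 -45.73] tilt [ 0.012  0.005 -1.   ] w -0.003 F [-0.8 -0.5  0.4]
```

The grasp missed: opening ≈ 0. I held too high, and the fingers closed over the top of the board. I'll reopen, look again and go lower.

```bash
python3 -m crank '[[[1,0,6,0,0],[1,0,0,0,0],[1,0,0,0,0],[1,0,0,0,0]]]'
python3 - <<'E'
from h import *
plan([.478,.2786,.0],-5)
w=grab_frame("wrist");cv2.imwrite("pics/w6.png",w["frame"][:,:,::-1])
for n,f in(("S",grab_frame("scene")),("T",grab_frame("top")),("W",w)):
    hsv=cv2.cvtColor(f["frame"],cv2.COLOR_RGB2HSV)
    m=cv2.inRange(hsv,(8,90,100),(25,255,255))
    for c in cv2.findContours(m,cv2.RETR_EXTERNAL,cv2.CHAIN_APPROX_NONE)[0]:
        if cv2.contourArea(c)<250: continue
        P=onz(f,c.reshape(-1,2),.02)[:,:2]
        r=cv2.minAreaRect((P*1000).astype(np.float32))
        if r[0][0]<600 and r[0][1]>200: print(n,np.round(r[0],1),np.round(r[1],1),round(r[2],1))
E
```

```text
time: 18.8
tool_pos: [0.482, 0.2799, 0.1488]
tool_rot: [0.707, -0.706, 0.03, -0.032]
contact_force: [-0.1, -0.1, 0.5]
gripper_width: 0.845
t 18.8 tcp [0.482  0.2799 0.1488] head -4.98 twist 0.02 cm shift after turn [-0.39 14.88 -0.16] before turn [-0.44 14.88 -0.19] tilt [ 0.003  0.001 -1.   ] w 0.8451 F [-0.1 -0.1  0.5]
S [548.9 578.9] [ 65.5 160.9] 61.8
S [486.1 407.7] [48.5 84.6] 87.3
S [499.8 284.7] [ 69.8 116.1] 85.3
W [494.  278.7] [ 57.9 110.3] 85.0
W [477.8 396.6] [44.1 78. ] 87.0
```

View pics/w6.png

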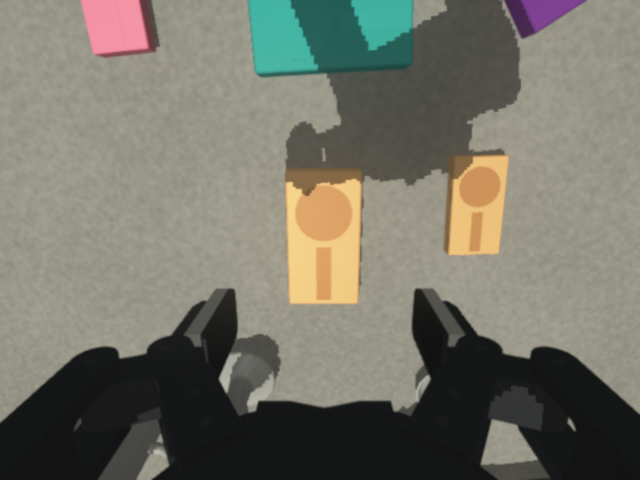

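The board is still in place at (0.495, 0.278). I'll go to TCP z ≈ 0.002 this time.

```bash
python3 -m crank '[[[1,-0.4,4.5,-0.15,0],[1,0,4.5,0,0],[1,0,4,0,0],[1,0,1.7,0,0],[1,0,0,0,0]]]'
python3 - <<'E'
from h import *
plan([.478,.2786,.0],-5)
E
```

```text
time: 19.58
tool_pos: [0.4763, 0.278, -0.0012]
tool_rot: [-0.706, 0.707, -0.031, 0.03]
contact_force: [0.4, 0.1, 0.2]
gripper_width: 1.004
t 19.575 tcp [ 0.4763  0.278  -0.0012] head -4.98 twist 0.02 cm shift after turn [ 0.17 -0.12  0.07] before turn [ 0.17 -0.12  0.07] tilt [-0.001 -0.001 -1.   ] w 1.0044 F [0.4 0.1 0.2]
```

```bash
python3 -m crank '[[[-1,0,-0.2,0,0],[-1,0,0,0,0],[-1,0,0,0,0],[-1,0,0,0,0],[-1,0,0,0,0]]]'
python3 - <<'E'
from h import *
plan([.478,.2786,.0],-5)
E
```

```text
time: 20.2
tool_pos: [0.4789, 0.2792, 0.0043]
tool_rot: [0.707, -0.706, 0.029, -0.032]
contact_force: [-0.0, 0.6, 5.7]
gripper_width: 0.654
t 20.2 tcp [0.4789 0.2792 0.0043] head -4.98 twist 0.02 cm shift after turn [-0.09  0.43 -0.06] before turn [-0.09  0.43 -0.07] tilt [ 0.005  0.002 -1.   ] w 0.6535 F [-0.   0.6  5.7]
```

```bash
python3 -m crank '[[[-1,0,-3,0,0],[-1,0,-6,0,0],[-1,0,-6,0,0],[-1,0,-5,0,0],[-1,0,0,0,0]]]'
python3 - <<'E'
from h import *
p=sw([-81,0,6]);plan([p[0],p[1],.21],-47.8)
w=grab_frame("wrist");cv2.imwrite("pics/w7.png",w["frame"][:,:,::-1])
E
```

```text
time: 20.82
tool_pos: [0.4796, 0.2795, 0.2086]
tool_rot: [0.708, -0.705, 0.027, -0.035]
contact_force: [1.2, -0.0, -0.9]
gripper_width: 0.661
t 20.825 tcp [0.4796 0.2795 0.2086] head -4.98 twist 42.82 cm shift after turn [ 38.31  -0.14 -26.62] before turn [ 10.01  -0.3  -45.56] tilt [ 0.012  0.005 -1.   ] w 0.661 F [ 1.2 -0.  -0.9]
```

View pics/w7.png

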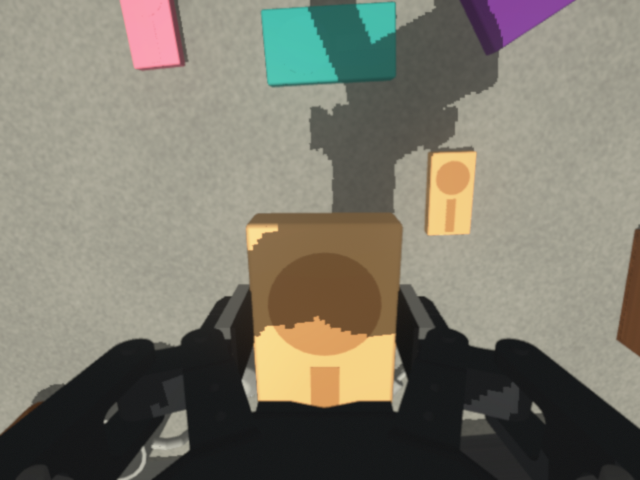

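The pale board is held the same way. Carrying it over.

```bash
python3 -m crank '[[[-1,1.25,0,-5.7,0],[-1,1.25,0,-5.7,0],[-1,1.25,0,-5.7,0],[-1,1.25,0,-5.7,0],[-1,1.25,0,-5.7,0],[-1,1.25,0,-5.7,0],[-1,1.25,0,-5.7,0],[-1,1.25,0,-5.7,0]]]'
python3 -m crank '[[[-1,0,0,0,10.7],[-1,0,0,0,10.7],[-1,0,0,0,10.7],[-1,0,0,0,10.7],[-1,0,0,0,0],[-1,0,0,0,0]]]'
python3 - <<'E'
from h import *
p=sw([-81,0,6]);plan([p[0],p[1],.155],-47.8)
E
```

```text
time: 21.88
tool_pos: [0.5354, -0.1862, 0.1989]
tool_rot: [0.707, -0.706, 0.032, -0.03]
contact_force: [-0.1, -0.3, -0.8]
gripper_width: 0.66
time: 22.62
tool_pos: [0.536, -0.1845, 0.2]
tool_rot: [0.647, -0.647, 0.286, -0.285]
contact_force: [-0.4, 0.2, -1.0]
gripper_width: 0.662
t 22.625 tcp [ 0.536  -0.1845  0.2   ] head -47.63 twist 0.17 cm shift after turn [0.15 4.5  0.37] before turn [0.16 4.5  0.38] tilt [-0.002  0.001 -1.   ] w 0.6623 F [-0.4  0.2 -1. ]
```

```bash
python3 -m crank '[[[-1,0.15,1.5,0.35,0.2],[-1,0,3,0,0],[-1,0,1,0,0],[-1,0,0.8,0,0],[-1,0,0,0,0],[-1,0,0,0,0]]]'
python3 - <<'E'
from h import *
p=sw([-81,0,6]);plan([*p],-47.8)
w=grab_frame("scene");crop(w,200,100,130,120,6,"pics/s14.png")
E
```

```text
time: 23.38
tool_pos: [0.5408, -0.1838, 0.1393]
tool_rot: [-0.646, 0.646, -0.287, 0.288]
contact_force: [0.0, 0.3, -1.3]
gripper_width: 0.659
t 23.375 tcp [ 0.5408 -0.1838  0.1393] head -47.98 twist -0.18 cm shift after turn [-0.12  4.59 -0.03] before turn [-0.13  4.59 -0.03] tilt [ 0.002 -0.001 -1.   ] w 0.6587 F [ 0.   0.3 -1.3]
```

View pics/s14.png

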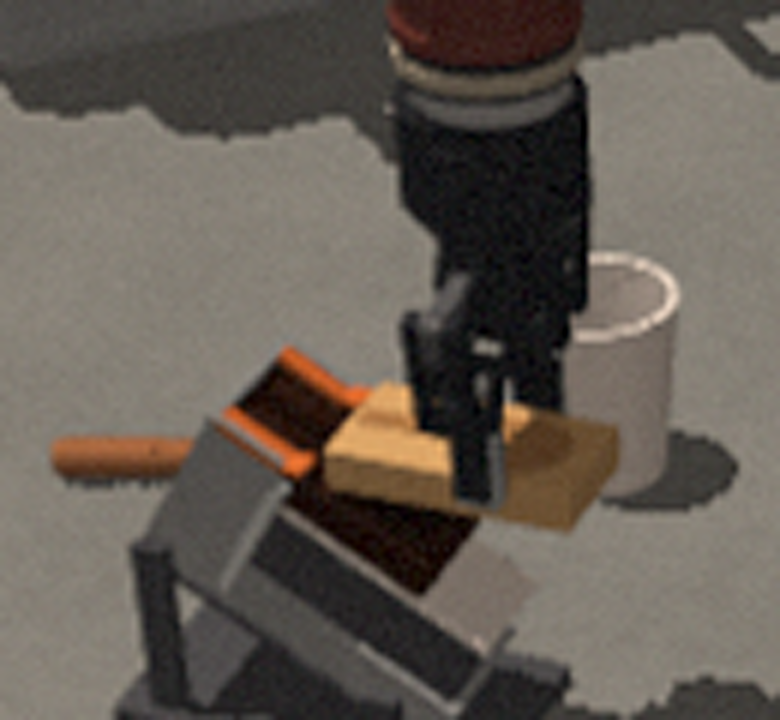

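```bash
python3 -m crank '[[[-1,-0.4,0.3,0,0],[-1,0,0.4,0,0],[0.29,0,0.2,0,0],[0.31,0,0.2,0,0],[0.31,0,0.3,0,0],[0.31,0,0.3,0,0],[0.31,0,0.3,0,0],[0.31,0,0,0,0]]]'
python3 - <<'E'
from h import *
p=sw([-81,0,6]);plan([*p],-47.8)
w=grab_frame("scene");crop(w,200,100,130,120,6,"pics/s15.png")
E
```

```text
time: 24.42
tool_pos: [0.5394, -0.1817, 0.1207]
tool_rot: [-0.646, 0.646, -0.285, 0.29]
contact_force: [-1.2, 0.6, 7.0]
gripper_width: 0.657
t 24.425 tcp [ 0.5394 -0.1817  0.1207] head -47.98 twist -0.18 cm shift after turn [ 0.12  2.73 -0.06] before turn [ 0.11  2.73 -0.07] tilt [ 0.005 -0.003 -1.   ] w 0.6566 F [-1.2  0.6  7. ]
```

View pics/s15.png

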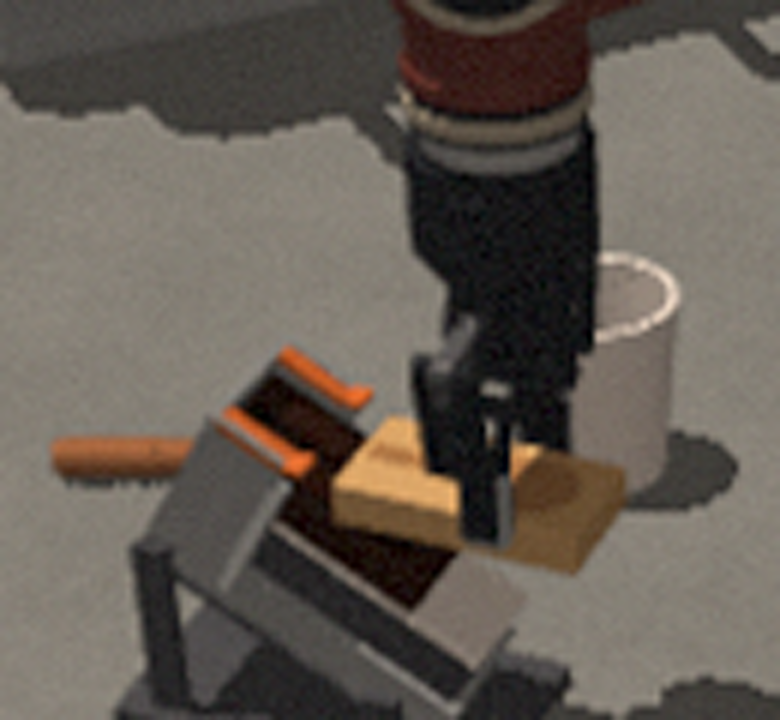

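```bash
python3 -m crank '[[[0.315,0,0.1,0,0],[0.32,0,0.1,0,0],[0.32,0,0.3,0,0],[0.32,0,0.3,0,0]]]'
python3 - <<'E'
from h import *
p=sw([-81,0,6]);plan([*p],-47.8)
w=grab_frame("scene");crop(w,200,100,130,120,6,"pics/s16.png")
E
```

```text
time: 24.98
tool_pos: [0.5384, -0.1805, 0.1117]
tool_rot: [0.646, -0.646, 0.287, -0.288]
contact_force: [-0.9, 3.3, 6.4]
gripper_width: 0.661
t 24.975 tcp [ 0.5384 -0.1805  0.1117] head -47.96 twist -0.16 cm shift after turn [ 0.29  1.82 -0.07] before turn [ 0.28  1.82 -0.07] tilt [ 0.002 -0.    -1.   ] w 0.6607 F [-0.9  3.3  6.4]
```

View pics/s16.png

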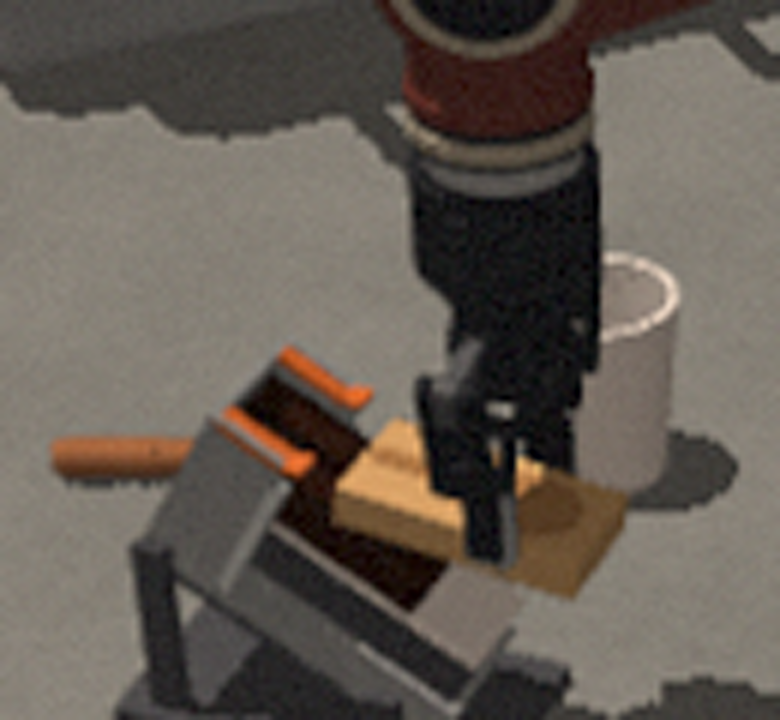

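It's swivelling at jaw 0.32, and the dark board stays put. Continuing down.

```bash
python3 -m crank '[[[0.32,0,0.3,0,0],[0.32,0,0.3,0,0],[0.32,0,0.3,0,0],[0.32,0,0.3,0,0],[0.32,0,0,0,0]]]'
python3 - <<'E'
from h import *
p=sw([-81,0,6]);plan([*p],-47.8)
w=grab_frame("scene");crop(w,200,100,130,120,6,"pics/s17.png")
E
```

```text
time: 25.65
tool_pos: [0.5377, -0.1799, 0.0988]
tool_rot: [0.646, -0.646, 0.288, -0.287]
contact_force: [-3.4, 4.0, 4.9]
gripper_width: 0.66
t 25.65 tcp [ 0.5377 -0.1799  0.0988] head -47.96 twist -0.16 cm shift after turn [ 0.38  0.54 -0.06] before turn [ 0.38  0.54 -0.06] tilt [-0.     0.001 -1.   ] w 0.6603 F [-3.4  4.   4.9]
```

View pics/s17.png

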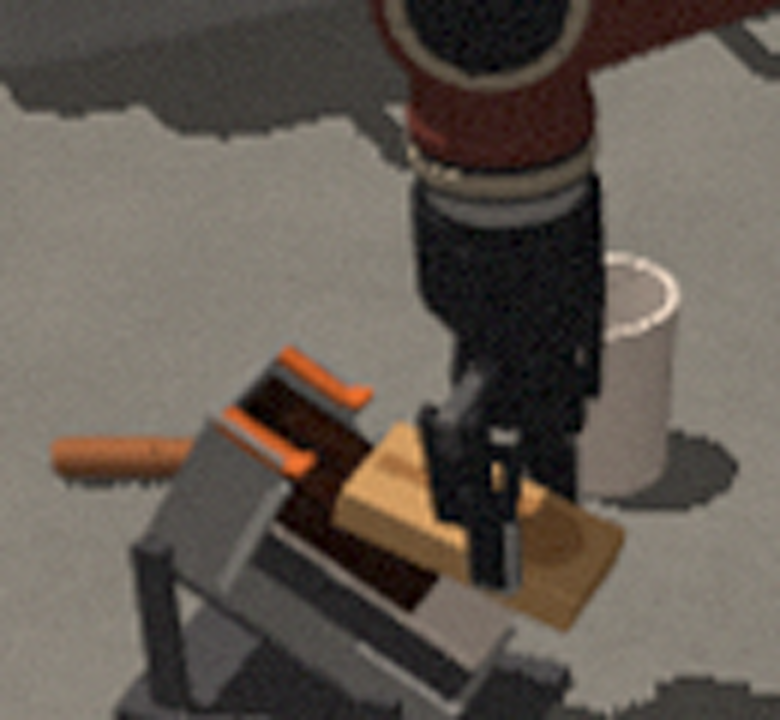

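```bash
python3 -m crank '[[[0.32,0,0.3,0,0],[0.32,0,0.3,0,0],[0.32,0,0.2,0,0],[0.32,0,0,0,0]]]'
python3 - <<'E'
from h import *
f=grab_frame("scene")
print(on_seat(f,cc([(405,422),(625,535)],200,100,6),1,-29))
p=sw([-81,0,6]);plan([*p],-47.8);print(ws(state()["tool_pos"]))
crop(f,230,150,80,65,10,"pics/s18.png")
E
```

```text
time: 26.2
tool_pos: [0.5381, -0.1803, 0.0913]
tool_rot: [0.646, -0.646, 0.287, -0.288]
contact_force: [-2.3, 3.6, 6.2]
gripper_width: 0.659
[[  -5.   -29.    10.9]
 [-109.7  -29.    30.1]]
t 26.25 tcp [ 0.5381 -0.1803  0.0913] head -47.96 twist -0.16 cm shift after turn [ 0.32 -0.21 -0.06] before turn [ 0.32 -0.21 -0.06] tilt [ 0.001  0.    -1.   ] w 0.6636 F [-2.7  3.7  6.8]
[-84.8   0.6   5.8]
```

View pics/s18.png

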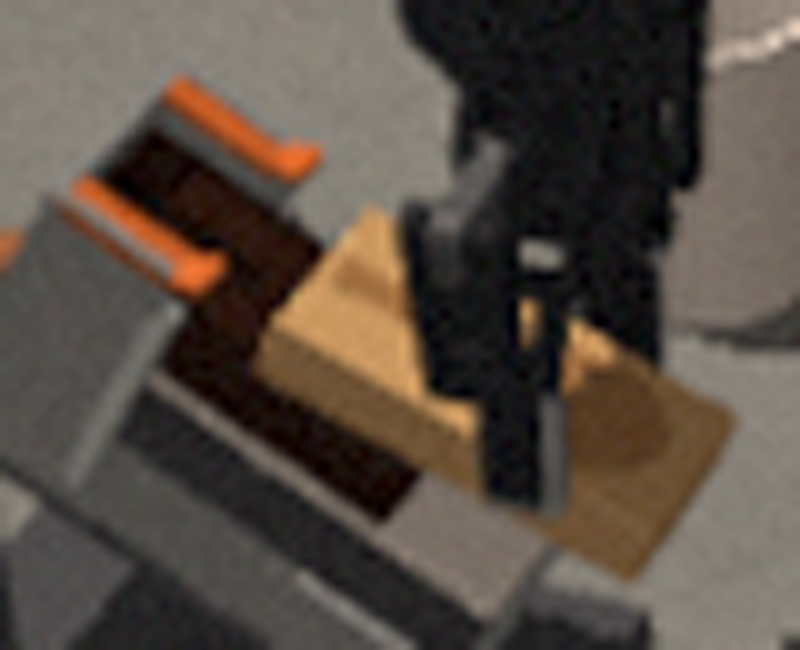

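```bash
python3 - <<'E'
from h import *
f=grab_frame("scene")
print(on_seat(f,cc([(375,207),(735,418)],230,150,10),1,-29))
print(on_seat(f,cc([(330,243)],230,150,10),1,-29), on_seat(f,cc([(388,520)],230,150,10),1,29))
E
python3 -m crank '[[[0.32,0,0.2,0,0],[0.32,0,0.2,0,0],[0.32,0,0,0,0]]]'
python3 - <<'E'
from h import *
f=grab_frame("scene")
s=state();print(ws(s["tool_pos"]),s["contact_force"])
crop(f,230,150,80,65,10,"pics/s19.png")
E
```

```text
[[  -5.4  -29.     9.9]
 [-112.   -29.    21.7]]
[[ -0.2 -29.   -8.8]] [[-55.   29.  -23.5]]
time: 26.68
tool_pos: [0.5376, -0.1797, 0.0866]
tool_rot: [0.647, -0.646, 0.288, -0.287]
contact_force: [-2.5, 5.3, 5.4]
gripper_width: 0.659
[-87.8   0.6   2.1] [-2.31547101  3.97926789  4.85847291]
```

View pics/s19.png

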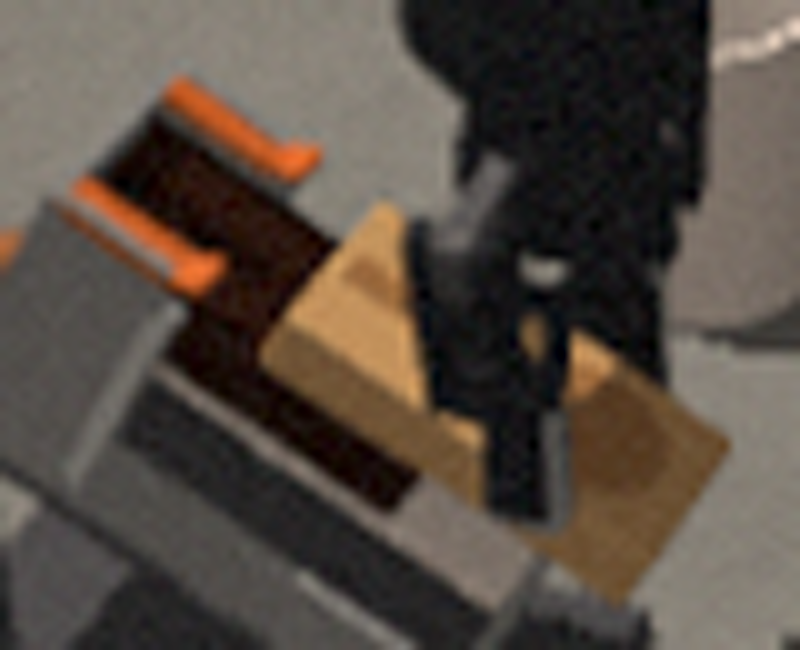

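```bash
python3 - <<'E'
from h import *
f=grab_frame("scene")
a=on_seat(f,cc([(385,203),(731,447)],230,150,10),1,-29);print(a,np.degrees(np.arctan2(a[0,2]-a[1,2],a[0,0]-a[1,0])))
a=on_seat(f,cc([(262,357),(622,605)],230,150,10),1,29);print(a,np.degrees(np.arctan2(a[0,2]-a[1,2],a[0,0]-a[1,0])))
E
python3 -m crank '[[[-1,0,0,-0.06,0],[-1,0,0,0,0]]]'
python3 - <<'E'
from h import *
f=grab_frame("scene")
s=state();print(ws(s["tool_pos"]),s["contact_force"],s["gripper_width"])
E
```

```text
[[  -7.   -29.    13. ]
 [-115.4  -29.    12.9]] 0.05285587016581476
[[  -6.5   29.    -2.5]
 [-115.8   29.    -1.3]] -0.6290226267112354
time: 27.02
tool_pos: [0.5375, -0.1798, 0.0868]
tool_rot: [0.647, -0.645, 0.287, -0.287]
contact_force: [-1.5, 6.4, 4.7]
gripper_width: 0.657
[-87.8   0.5   2.3] [-1.13041765  5.09319725  4.84124913] 0.6621208419629779
```

The pale board is parallel to the slope (0 to -0.6°), with its centre near x -61 and its top at z +13. I'll slide it to x -45, press it down 16 mm along the pile, then check.

```bash
python3 -m crank '[[[-1,0.7,-0.4,-0.05,0.1],[-1,0.7,-0.4,0,0],[-1,0.2,0.35,0,0],[-1,0.2,0.35,0,0],[-1,0.2,0.35,0,0],[-1,0.2,0.35,0,0],[-1,0,0,0,0]]]'
python3 - <<'E'
from h import *
f=grab_frame("scene")
s=state();print(ws(s["tool_pos"]),s["contact_force"],s["gripper_width"]);plan(s["tool_pos"],-47.8)
crop(f,215,140,100,80,8,"pics/s20.png")
E
```

```text
time: 27.95
tool_pos: [0.5514, -0.1971, 0.081]
tool_rot: [0.646, -0.645, 0.288, -0.287]
contact_force: [-4.8, 4.7, 7.7]
gripper_width: 0.659
[-71.5  -0.8 -13.7] [-5.07045879  4.50401818  7.69136602] 0.6600521510922374
t 28.0 tcp [ 0.5514 -0.197   0.0811] head -48.05 twist -0.25 cm shift after turn [0. 0. 0.] before turn [0. 0. 0.] tilt [-0.001  0.001 -1.   ] w 0.6601 F [-5.1  4.5  7.7]
```

View pics/s20.png

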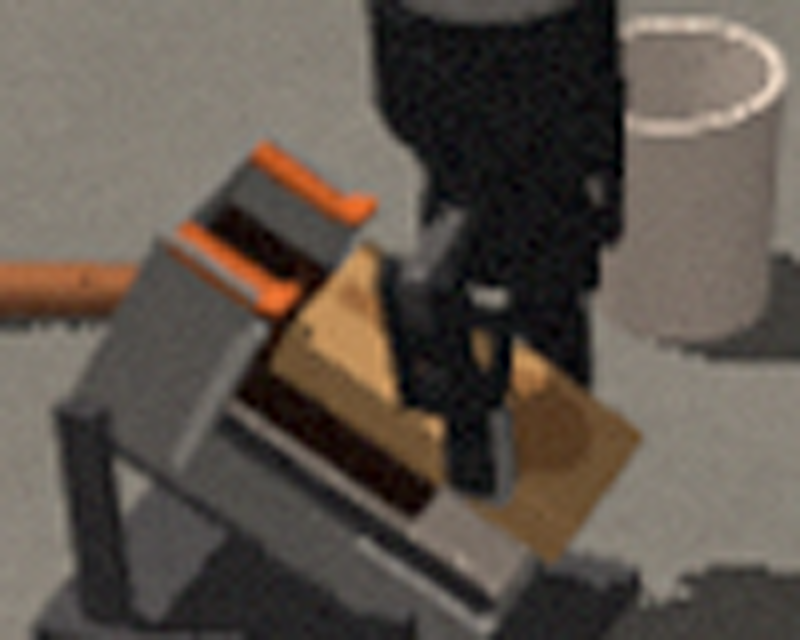

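Run:
```python
from h import *
f=grab_frame("scene")
a=on_seat(f,cc([(368,243),(641,435)],215,140,8),1,-29.5);print(a,np.degrees(np.arctan2(a[0,2]-a[1,2],a[0,0]-a[1,0])))
a=on_seat(f,cc([(415,518),(555,558),(270,365)],215,140,8),1,29);print(a)
```

```text
[[  9.4 -29.5  -2.3]
 [-98.1 -29.5  -2.2]] -0.05329838417344668
[[-54.7  29.  -35.1]
 [-98.6  29.  -14.5]
 [  9.6  29.  -16.9]]
```

Its top is 2.2 mm below the lips, it's parallel, and its centre is at x -44. The dark board's front is unchanged. I'll press 1.5 mm more, correct the y offset and twist, and slide in.

```bash
python3 -m crank '[[[-1,0.08,0.14,0.07,-0.25],[-1,0,0,0,0],[-1,0.7,-0.4,0,0],[-1,0.7,-0.4,0,0],[-1,0.7,-0.4,0,0],[-1,0,0,0,0]]]'
python3 - <<'E'
from h import *
f=grab_frame("scene")
s=state();print(ws(s["tool_pos"]),s["contact_force"],s["gripper_width"]);plan(s["tool_pos"],-47.8)
crop(f,215,140,100,80,8,"pics/s21.png")
E
```

```text
time: 28.8
tool_pos: [0.566, -0.2123, 0.0913]
tool_rot: [0.647, -0.646, 0.288, -0.285]
contact_force: [-5.9, 5.8, 7.4]
gripper_width: 0.662
[-48.1  -0.2 -15.4] [-6.49098504  5.31116499  6.44872631] 0.6619523707017324
t 28.85 tcp [ 0.566  -0.2123  0.0914] head -47.83 twist -0.03 cm shift after turn [0. 0. 0.] before turn [0. 0. 0.] tilt [-0.002  0.002 -1.   ] w 0.662 F [-6.5  5.3  6.4]
```

View pics/s21.png

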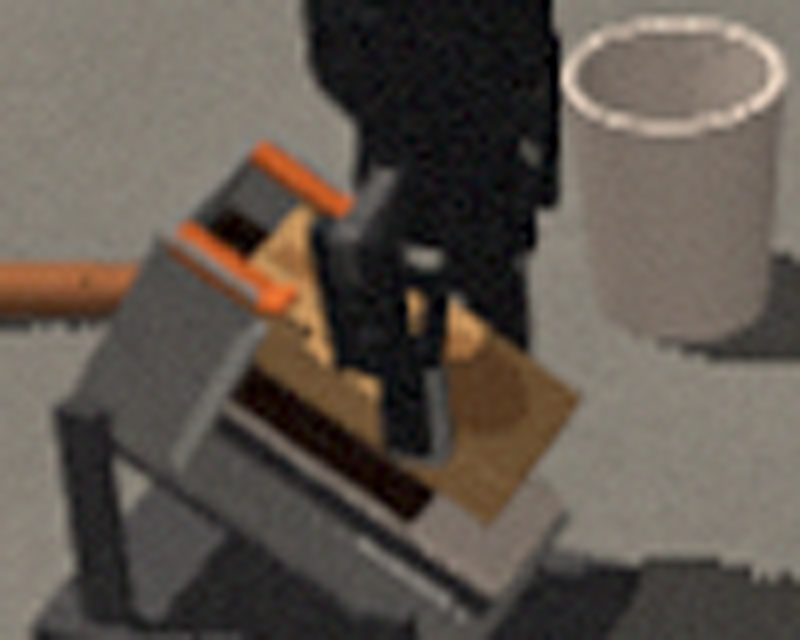

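The pale board is entering under the lips. Its centre should be about x -20.5, so I'll slide another 20 mm.

```bash
python3 -m crank '[[[-1,0.6,-0.35,0,0],[-1,0.6,-0.35,0,0],[-1,0.35,-0.2,0,0],[-1,0.2,-0.1,0,0],[-1,0,0,0,0]]]'
python3 - <<'E'
from h import *
f=grab_frame("scene")
s=state();print(ws(s["tool_pos"]),s["contact_force"],s["gripper_width"]);plan(s["tool_pos"],-47.8)
crop(f,215,140,100,80,8,"pics/s22.png")
E
```

```text
time: 29.48
tool_pos: [0.5772, -0.2246, 0.1008]
tool_rot: [0.647, -0.646, 0.288, -0.285]
contact_force: [-5.1, 7.7, 6.7]
gripper_width: 0.662
[-28.9  -0.2 -15.6] [-5.71540295  7.26152997  6.32935765] 0.6636103688003491
t 29.525 tcp [ 0.5772 -0.2246  0.1008] head -47.81 twist -0.01 cm shift after turn [0. 0. 0.] before turn [0. 0. 0.] tilt [-0.004  0.004 -1.   ] w 0.6636 F [-5.7  7.3  6.3]
```

View pics/s22.png

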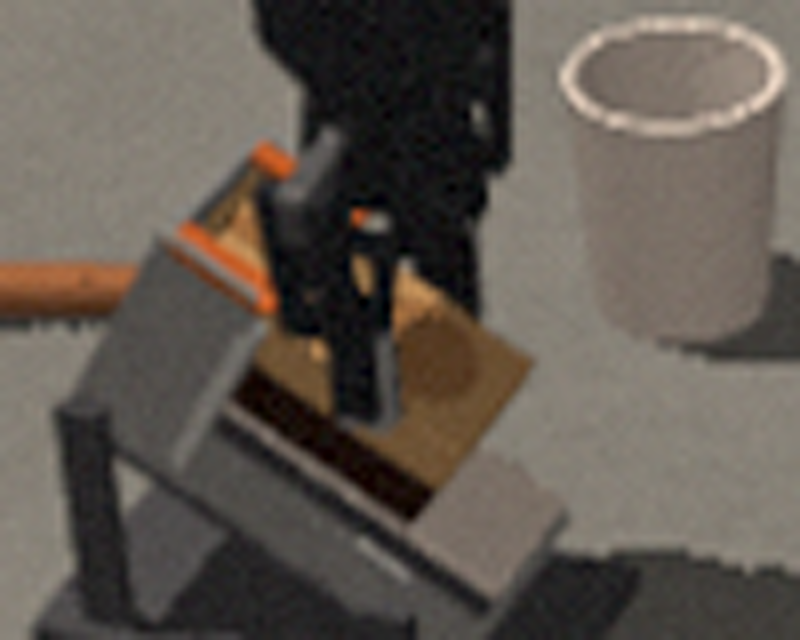

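```bash
python3 - <<'E'
from h import *
f=grab_frame("scene")
print(on_seat(f,cc([(535,362)],215,140,8),1,-29.2),on_seat(f,cc([(410,522)],215,140,8),1,29))
E
python3 -m crank '[[[-1,0.15,-0.09,0,0],[-1,0,0,0,0],[0.4,0,0,0,0],[1,0,0,0,0],[1,0,0,0,0],[1,-0.5,-3,0,0],[1,-1,-5,0,0],[1,-1,-5,0,0]]]'
python3 - <<'E'
from h import *
f=grab_frame("scene")
s=state();print(ws(s["tool_pos"]),s["contact_force"],s["gripper_width"])
crop(f,215,140,100,80,8,"pics/s23.png")
E
```

```text
[[-56.5 -29.2  -2.5]] [[-54.   29.  -37.8]]
time: 30.58
tool_pos: [0.5621, -0.2088, 0.2327]
tool_rot: [0.646, -0.646, 0.287, -0.286]
contact_force: [0.5, 1.0, -0.4]
gripper_width: 1.002
[ 24.9   0.8 116.5] [ 2.83261583 -0.06021429  5.31953411] 1.0000369450083082
```

View pics/s23.png

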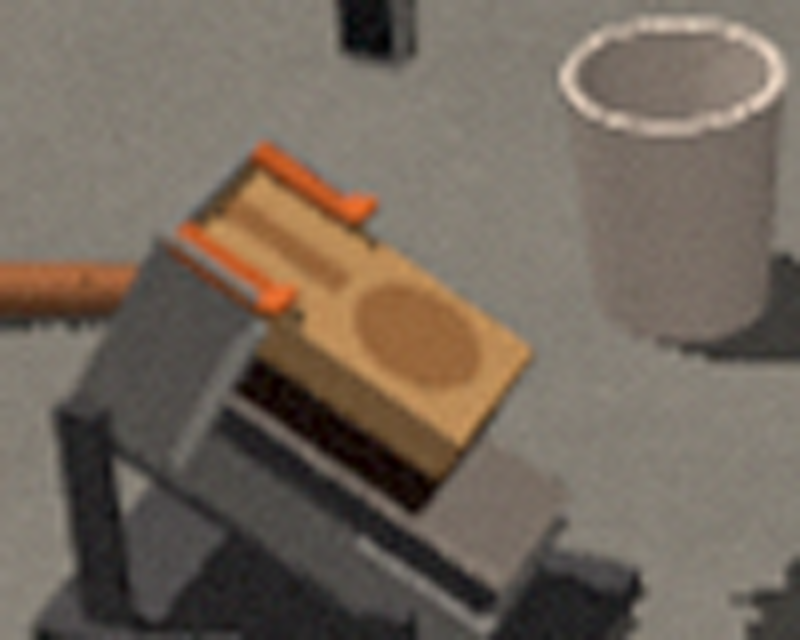

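Both boards are stacked under the lips. I'll settle, then check their positions and the bystanders.

```bash
python3 -m crank '[[[1,-1,-2,0,0],[1,0,0,0,0],[1,0,0,0,0],[1,0,0,0,0]]]'
python3 - <<'E'
from h import *
f=grab_frame("scene");cv2.imwrite("pics/send.png",f["frame"][:,:,::-1])
print("pale front-right top",on_seat(f,cc([(533,350)],215,140,8),2,0),"pale front-left top",on_seat(f,cc([(463,440)],215,140,8),2,0))
print("boundary L front",on_seat(f,cc([(438,482)],215,140,8),1,29),"dark bottom",on_seat(f,cc([(415,515)],215,140,8),1,29))
import pickle;S,T=pickle.load(open("f0.pkl","rb"))
d=cv2.absdiff(S["frame"],f["frame"]).max(2);d=cv2.morphologyEx((d>50).astype(np.uint8),cv2.MORPH_OPEN,np.ones((3,3)))
k,l,st,ce=cv2.connectedComponentsWithStats(d);print(st[1:][st[1:,4]>30].tolist())
s=state();print(s["contact_force"],s["time"])
E
```

```text
time: 31.12
tool_pos: [0.5552, -0.2013, 0.2496]
tool_rot: [0.646, -0.646, 0.288, -0.286]
contact_force: [0.5, 0.3, 0.3]
gripper_width: 0.997
pale front-right top [[-53.8 -30.6   0. ]] pale front-left top [[-53.8  24.5   0. ]]
boundary L front [[-54.7  29.  -16.6]] dark bottom [[-54.2  29.  -34.1]]
[[589, 3, 17, 17, 224], [454, 20, 40, 61, 1045], [323, 35, 20, 32, 336], [254, 70, 34, 28, 577], [533, 77, 50, 44, 1218], [449, 106, 32, 23, 441], [277, 113, 9, 12, 102], [254, 119, 16, 23, 190], [342, 129, 140, 62, 3762], [480, 153, 10, 8, 40], [523, 158, 46, 39, 1313], [244, 165, 47, 39, 724], [546, 199, 17, 19, 143], [267, 203, 12, 10, 72], [471, 209, 12, 6, 47], [301, 212, 161, 35, 3225], [518, 213, 116, 64, 3607], [289, 219, 11, 12, 86], [461, 243, 52, 13, 436], [333, 262, 53, 29, 1101], [372, 313, 59, 40, 1121]]
[ 0.12922912 -0.64169306  0.71150868] 31.175
```

View pics/send.png

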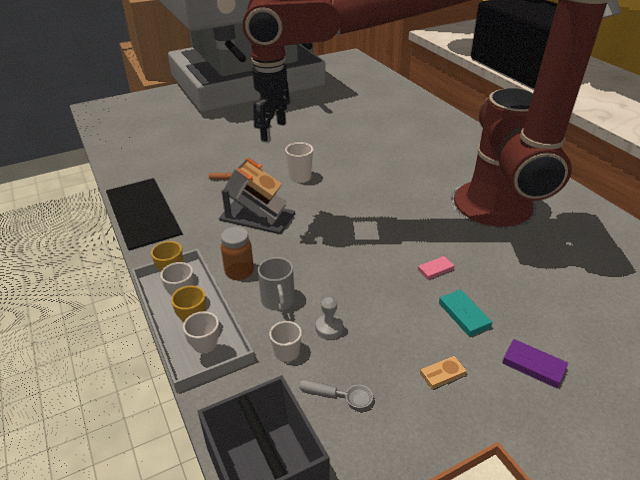

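All the bystanders stand where they were. Both boards' front ends are at x ≈ -54, so their centres are at about +1 mm. The faces read z ≈ 0, -17 and -34. Handing in.

```bash
python3 -c "
from plant import *
print(job_done())"
```

```text
the job is handed in; nothing more can be done
None
```

Both boards are in the dispenser under the orange lips, dark below and pale on top, and I handed the job in at about 31 s of the 56 s allowed. It gave no verdict.

**Method:** The moves only allow yaw with the tool pointing down, so I could not tilt a board to the 30° lean directly. I gripped each board about 18 mm behind its centre and let it swivel in a light grip against the slope until it lay parallel. Then I gripped it firmly, pressed it about 3 mm below the lips, slid it to the back wall and let go.

**Missed grasp:** My first grasp on the pale board was too high and the fingers closed over its top. The board hardly moved, and a second, lower grasp held.

**Last checks (from the scene camera):**
- **Position:** both front ends are at seat x ≈ -54 mm, so the centres are about 1 mm past the seat.
- **Pale board:** its tilt was within about 0.6° of the slope before pressing. It was not measured again after release, but in the last close-up it lies flush under both lips.
- **Heights:** the face edges read about 0, -17 and -34 mm. The boundary should be -20 mm and the bottom -40 mm. The bottom edge is partly hidden by the side rail, so I don't fully trust those two readings.
- **Sideways:** the pale board's two front corners gave y from -31 to +25 mm, a centre of -3 mm. The walls only allow ±2 mm, so this is probably pixel error.
- **Robot and bystanders:** the gripper was open and clear with no contact force. No bystander had visibly moved in the scene view.

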